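Pack and lock the profile sample case

TASK

Lay every extruded profile sample that is on the bench (there may be four or five) down inside the open sample case, then shut its lid fully. Swing the hasp over the catch on the lid until it lies flat, and slide the bolt all the way through the catch into its keeper. Leave the cup, the jar and the screwdriver where they are.

Things in the scene. Friction and masses are not known exactly. Their poses are not given: they have to be found in the camera images.
- case: black sample case fixed to the bench, outside 132 (its x) by 332 (its y) by 65 high without the lid; walls and floor 6 thick, open on top, no dividers, so 120 by 320 and 59 deep inside; origin at the centre of its underside, on the bench; its -x side is the front, towards the robot
- case_in (a point): centre of the case's inner floor, axes as the case
- lid (a joint): hinge angle of the lid, a flat black board 132 by 332 by 8 hinged on the case's far (+x) rim: 0 = shut, 1.57 = upright, up to 1.8 (leaning back). It starts open. The hinge is stiff (0.4 N m): it stays where it is left, so push it right down. Its outer face bears fittings 75 to 110 from the hinge, from y = -40 to +155 of the case; the rest, e.g. at y = -100, is bare
- lid_hinge (a point): middle of the lid's hinge line, 66 behind the case's centre, 65 above the bench, at the lid's underside
- lid_edge (a point): middle of the lid's free front edge, on its outer face, 132 from the hinge
- catch_top (a point): top of the catch: a steel staple (upright loop of 6 bar, 26 wide along x, 29 high) on the lid's outer face, on its centre line, 92 from the lid's hinge
- hasp (a joint): hinge angle of the hasp, a bare metal strap 34 wide, 105 long, 4 thick, hinged at the middle of the case's front: 0 = flat on the shut lid, its slot over the catch; 1.57 = upright; up to 2.4 (leaning towards the robot). It starts open and stays where it is left. The slot, 28 by 14, is centred 48 from the hinge; the last 43 of the strap is solid plate
- hasp_hinge (a point): middle of the hasp's hinge line, 74 in front of the case's centre, 75 above the bench
- hasp_tip (a point): middle of the hasp's free end, 105 from its hinge
- bolt (a joint): travel of the steel bolt on the lid, in metres: 0 = drawn back; it slides towards the case's -y side, 0.055 = fully home through the catch (above the hasp) and in its keeper. Rod 9 thick, its axis 15 above the lid's outer face, held by two guide blocks 24 wide along x, 22 high; about 2 N to slide
- bolt_knob (a point): centre of the top of the bolt's knob: an upright post 14 thick with a cap 20 wide and 8 thick, rising from the bolt's tail to 53 above the lid's outer face, 92 from the lid's hinge. Drawn back it stands 142 from the case's centre line on the +y side; home, 87, its axis then 22 from the nearer guide block
- tube: off-white plastic profile sample, a square tube, 90 long, 30 wide, 30 high (mm), about 70 g; origin at the centre of its underside, x along its length; may be absent
- channel: off-white plastic profile sample, a U channel lying mouth down, 100 long, 34 wide, 28 high (mm), about 70 g; origin at the centre of its underside, x along its length; may be absent
- hbeam: off-white plastic profile sample, an H section with its flanges upright, 85 long, 34 wide, 30 high (mm), about 70 g; origin at the centre of its underside, x along its length; may be absent
- stepped: off-white plastic profile sample, a solid stepped profile: foot 36 wide and 12 high, above it a rib 22 wide up to 26 high, 100 long (mm), about 70 g; origin at the centre of its underside, x along its length; may be absent
- twin: off-white plastic profile sample, a flat two-chamber tube, 80 long, 36 wide, 26 high (mm), about 70 g; origin at the centre of its underside, x along its length; may be absent
- cup: bystander: white plastic cup, 72 across, 90 high, origin at the centre of its foot
- jar: bystander: closed jar, 60 across, 90 high, origin at the centre of its foot
- driver: bystander: screwdriver 200 long lying on the bench, origin under its middle
Mind the look-alikes: they are no part of the job. What is shaped like the channel but blue or green is not meant.

How it is judged:
By the outcome, as a careful person would: the job done as asked, in the order asked, and still so for the second after the job is handed in, with the robot touching nothing.
Of tube, channel, hbeam, stepped, twin only 4 to 5 are there at a start; the rules pass over those that are not, and their reading is None.
At some moment in a run one of tube, channel, hbeam, stepped, twin may be knocked a few centimetres aside while the robot is not near it.
Once in a run the grip may slacken for a moment while it holds something.
It also fails if it takes over 200 s, if anything falls off the work surface, if the arm or the gripper's body presses on something with over 40 N, if the wrist force passes 120 N, or if a joint passes its speed limit or range.

ROBOT

A 7-joint arm with a two-finger parallel gripper is mounted at the origin on the work surface. World frame = base frame: x ahead of the robot, y to its left, z up, the work surface at z = 0. Lengths are in mm, angles in rad, forces in N, time in s.
With the tool pointing down it reaches from about 400 to 875 mm from the base axis. Payload 6.5 kg.
Tool frame: the origin (TCP) lies at the very end of the fingers, on their centre line; the grasp point (between the pads) lies 19 mm behind it; z points along the fingers, y is the line along which they close (so a half turn about z gives the same grasp; the last joint's range is limited). The gripper opens to 88 mm and grips with 3 to 60 N. Pads are 18 mm wide; open, the fingers measure 123 mm over their backs; the gripper's body (75 mm by 187 mm) begins 45 mm behind the grasp point.
Start: joints at [1.043, 0.536, -0.004, 1.538, 0.003, 1.067, -0.071], TCP at [289.609, -581.908, 238.716] pointing down, gripper open.
Joint ranges: [-2.7, 2.7], [-0.37, 2.16], [-1.27, 1.26], [0.24, 2.4], [-1.31, 4.45], [0.19, 1.91], [-2.76, 2.76]. Speed limits (rad/s): [2.39, 2.39, 3.14, 3.14, 3.14, 3.14, 3.14].

INTERFACE

Orientations are given as a unit quaternion [x, y, z, w].
In Python, from cell import manip gives the robot as it stands.
- The arm moves only by the tool arm_command, never from a script. Its argument "moves" is a list that holds one entry, the list of rows, each a list of 6 numbers: the shift along the tool's x, y, z in mm, then the turn, a rotation vector about the tool's x, y, z in degrees. In form: [[[x, y, z, wx, wy, wz], ...]]. A call has 1 to 5 rows; each row is the pose to reach, as a shift and turn from the pose commanded when the call began, along the tool's axes at that moment; what a row does not reach only later rows make up. A row lasts 1/12 s, in which the tool goes at most 41.7 mm and 7.16 degrees, less where a joint would pass 70% of its speed; a pose out of reach is approached as far as the arm can. A call with a gripper value outside its range is refused whole. "grip" is the opening, from 0 (shut) to 1 (fully open), set as the call begins (left out, the last holds). The fingers move at their own pace and stop on an object; "force" is the grip in N (left out, the last holds). Time passes only in rows, so rows that repeat a pose let the fingers close. It gives the time, the measured TCP pose, the force, the opening and the grip force at its end, in the units of the state.
- manip.get_obs(): the state, without advancing time (a new reading comes with each control period).
- manip.capture(name): name is "side" or "top" or "wrist"; returns a dict with "color" (384x512x3 uint8, red, green, blue), "fov_y" (degrees; the focal length in pixels is half the picture's height over the tangent of half this angle, whatever the lens; pixels are square), "cx", "cy" (the principal point, pixels), "k1" (the pictures are not rectified: a ray, as slopes to the right and down, at radius r is drawn at 1 + k1 r^2 times it, then the intrinsics apply), "rvec" (rotation vector, rad) and "tvec" (3), from world to camera coordinates, as OpenCV has them; the wrist camera has in their place "tool_from_camera" (4x4, takes a point from camera to tool coordinates, whose origin is the TCP and whose axes are the flange's). Camera axes: x right, y down, z forward; pixel columns grow to the right and rows downward; lengths in mm; the calibration is good to about 2 mm. A picture is of the moment at which its call begins: read the wrist's pose just before it. There is no depth.
- manip.hand_in(): hands the job in; it is judged then, once.
Trained networks look in the newest picture that a camera, given by its name, has taken for a name from the list of things; names that differ only in an ending like _2 or _b are one class to them, and where a whole thing is asked for, a point or a joint stands for the part that bears it (a point fixed in the world has none). Each returns a list of dicts, best first, with "confidence" (0 to 1); they miss things now and then, are a little off and sometimes report something else, mostly with a low value. They report only what shows in the picture. A call takes as long as a camera call. They do not tell look-alikes from the thing itself.
- manip.spot_in(thing, camera): "location" ([x, y, z] in mm, in world coordinates, good to about 4 mm: the middle of the surface that is visible of it).
- manip.regions_of(thing, camera): "pixels" (384x512 bool, what is visible of it).
The state is a dict: "t": time; "joints": joint angles; "qd": joint speeds; "joint_efforts": joint torques, N m; "tcp_pos": TCP position; "tool_rot": TCP orientation; "ft_force": force on the tool from outside, world axes, zero at the start; "torque": the same for the moment, N m; "opening": finger opening in mm; "grasp_force": force on a finger pad.
Only numpy, scipy, OpenCV 4.12 (cv2) and the standard library are available. Lean on these libraries where they do the work, as an engineer would, in place of code of your own. Each camera call takes 0.05 s, during which the arm holds its last target. There are 200 camera calls.

## Working session

There is one attempt and no reset: what is moved stays moved. The work goes in short steps, Python scripts to look and compute and a tool call to move; the robot and the scene stay as the last step left them, time stands still between calls to the robot, and variables do not carry over. Pictures are saved under pics/ and viewed, at most 14 in all, crops included, and the job is handed in when it is done.

Besides the shell and the picture viewer there is one more tool, called after "Request:" by a JSON object that holds its "op" and its "data", one argument or row to a line. arm_command: Moves the arm, as the interface text tells. Its arguments: {"type":"object","properties":{"moves":{"type":"array"},"grip":{"type":"number"},"force":{"type":"number"}},"required":["moves"]}

```bash
ls; mkdir -p pics; python3 - <<'E'
from cell import manip
import cv2,numpy as np
o=manip.get_obs(); print(o)
for c in ["top","side"]:
    r=manip.capture(c); cv2.imwrite(f"pics/{c}0.png",cv2.resize(r["color"][:,:,::-1],(800,600)))
    print(c,{k:v for k,v in r.items() if k!="color"})
    for n in ["tube","channel","hbeam","stepped","twin","cup","jar","driver","case","lid_edge","catch_top","hasp_tip","bolt_knob","hasp","lid","bolt"]:
        try: print(n,[(np.round(d["location"]).tolist(),round(d["confidence"],2)) for d in manip.spot_in(n,c)[:4]])
        except Exception as e: print(n,e)
print(manip.get_obs()["t"])
E
```

```text
pics
{'t': 0.0, 'joints': array([ 1.04278541,  0.53714594, -0.00446069,  1.5388383 ,  0.0025645 ,
        1.06726186, -0.07118473]), 'qd': array([-0.00014315, -0.00156955,  0.00054089,  0.00052019,  0.00080532,
        0.00058553, -0.00026097]), 'joint_efforts': array([-1.42624290e-04, -5.70973063e+01,  9.91104729e-01, -2.51599056e+01,
       -5.62007376e-02,  1.79794303e-02,  1.60469572e-04]), 'tcp_pos': array([ 289.36598147, -581.38021086,  237.86551641]), 'tool_rot': array([ 9.73449063e-01,  2.28902257e-01, -2.26847323e-04, -7.92204510e-04]), 'ft_force': array([ 1.87163415,  0.01447909, -0.13725407]), 'torque': array([0.04349487, 0.00133097, 0.047466  ]), 'grasp_force': 0.0, 'opening': 88.28331038801745}
top {'fov_y': 55.45269977365571, 'cx': 254.26040298097257, 'cy': 192.2067872167236, 'k1': -0.031690568526576944, 'rvec': array([ 2.10904165, -2.11347729,  0.22955602]), 'tvec': array([  15.43781283,  533.84009292, 1211.04501111])}
tube [([566.0, -224.0, 31.0], 0.58), ([587.0, -324.0, 30.0], 0.49)]
channel [([421.0, -434.0, 29.0], 0.85), ([420.0, -314.0, 29.0], 0.69), ([559.0, -438
[... 971 characters left out ...]
], 0.61), ([422.0, -430.0, 30.0], 0.57)]
hbeam []
stepped [([446.0, -218.0, 18.0], 0.7)]
twin [([585.0, -313.0, 28.0], 0.53)]
cup [([536.0, 445.0, 54.0], 0.89)]
jar [([443.0, -218.0, 20.0], 0.69), ([752.0, -130.0, 64.0], 0.59)]
driver [([378.0, 305.0, 19.0], 0.83), ([424.0, -306.0, 29.0], 0.28), ([536.0, 444.0, 51.0], 0.28)]
case [([597.0, 95.0, 37.0], 0.76), ([570.0, -222.0, 28.0], 0.24)]
lid_edge [([631.0, 123.0, 152.0], 0.89)]
catch_top [([626.0, 120.0, 150.0], 0.75)]
hasp_tip [([633.0, 123.0, 154.0], 0.69), ([464.0, 70.0, 133.0], 0.59)]
bolt_knob [([649.0, 219.0, 160.0], 0.45)]
hasp [([754.0, -128.0, 64.0], 0.3)]
lid [([626.0, 123.0, 151.0], 0.8)]
bolt [([648.0, 221.0, 162.0], 0.51)]
1.7
```

View pics.

View pics/top0.png

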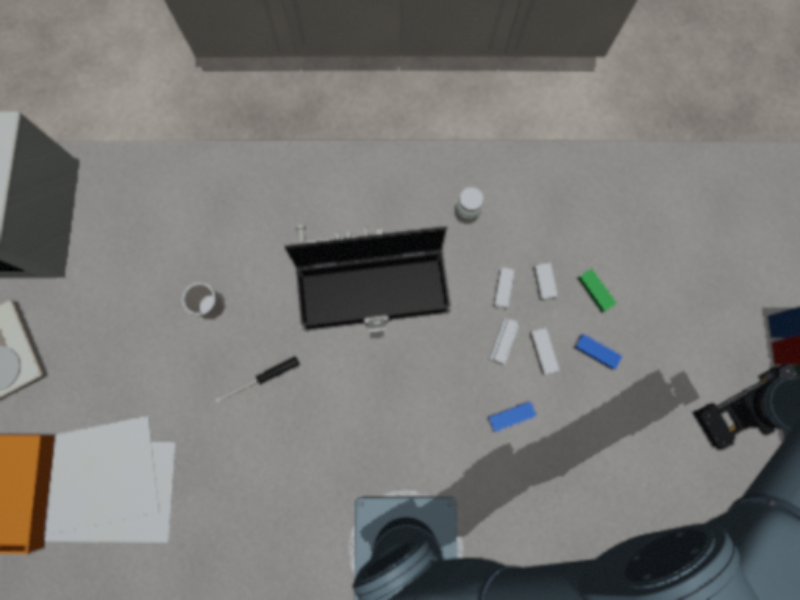

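View pics/side0.png

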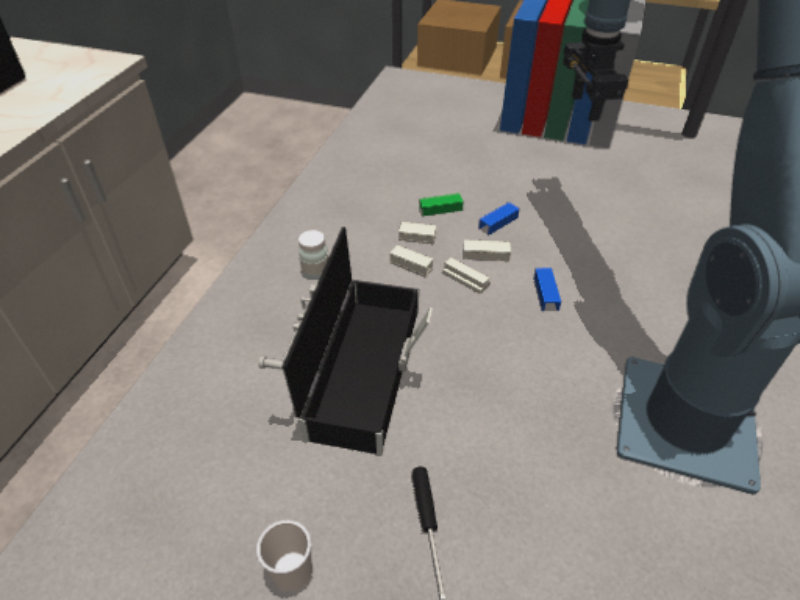

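Request:
{"op": "arm_command", "data": {
  "moves": [
    [[165,-91,-55,0,0,0],[165,-91,-55,0,0,0],[165,-91,-55,0,0,0],[165,-91,-55,0,0,0],[165,-91,-55,0,0,0]]
  ]
}}

```text
t: 2.12
tcp_pos: [399.4, -423.6, 295.0]
tool_rot: [0.973, 0.23, 0.001, 0.0]
ft_force: [1.0, -0.3, -0.4]
opening: 88.0
grasp_force: 0.0
```

Request:
{"op": "arm_command", "data": {
  "moves": [
    [[165,-91,-55,0,0,0],[165,-91,-55,0,0,0],[165,-91,-55,0,0,0],[165,-91,-55,0,0,0],[165,-91,-55,0,0,0]]
  ]
}}

```text
t: 2.53
tcp_pos: [506.2, -268.1, 350.1]
tool_rot: [0.973, 0.231, 0.001, -0.0]
ft_force: [0.3, -0.0, -0.3]
opening: 88.2
grasp_force: 0.0
```

Request:
{"op": "arm_command", "data": {
  "moves": [
    [[0,0,0,0,0,7],[0,0,0,0,0,14],[0,0,0,0,0,20],[0,0,0,0,0,26.5],[0,0,0,0,0,26.5]]
  ]
}}

```text
t: 2.95
tcp_pos: [503.9, -271.8, 348.8]
tool_rot: [1.0, -0.002, -0.0, 0.0]
ft_force: [-0.3, 0.2, 0.4]
opening: 88.0
grasp_force: 0.0
```

```bash
cat > h.py <<'E'
import numpy as np, cv2
from cell import manip
from scipy.spatial.transform import Rotation as R
def pose():
    o=manip.get_obs(); T=np.eye(4); T[:3,:3]=R.from_quat(o["tool_rot"]).as_matrix(); T[:3,3]=o["tcp_pos"]; return T,o
def cap(cam,name=None):
    T,o=pose(); r=manip.capture(cam)
    f=r["color"].shape[0]/2/np.tan(np.radians(r["fov_y"])/2)
    K=np.array([[f,0,r["cx"]],[0,f,r["cy"]],[0,0,1]])
    if cam=="wrist": W=np.linalg.inv(T@np.array(r["tool_from_camera"]))
    else:
        W=np.eye(4); W[:3,:3]=R.from_rotvec(r["rvec"]).as_matrix(); W[:3,3]=r["tvec"]
    if name: cv2.imwrite(f"pics/{name}.png",r["color"][:,:,::-1])
    return dict(img=r["color"],K=K,W=W,D=np.array([r["k1"],0,0,0,0.]))
def proj(c,P):
    p,_=cv2.projectPoints(np.float64(P).reshape(-1,1,3),cv2.Rodrigues(c["W"][:3,:3])[0],c["W"][:3,3],c["K"],c["D"]); return p.reshape(-1,2)
def ray(c,px):
    u=cv2.undistortPoints(np.float64(px).reshape(-1,1,2),c["K"],c["D"]).reshape(-1,2)
    Rm=c["W"][:3,:3]; o=-Rm.T@c["W"][:3,3]; return o,np.c_[u,np.ones(len(u))]@Rm
def onz(c,px,z):
    o,d=ray(c,px); return o+d*((z-o[2])/d[:,2])[:,None]
def tri(cs,pxs):  # least-squares point from several views
    A=np.zeros((3,3)); b=np.zeros(3)
    for c,p in zip(cs,pxs):
        o,d=ray(c,[p]); d=d[0]/np.linalg.norm(d[0]); M=np.eye(3)-np.outer(d,d); A+=M; b+=M@o
    return np.linalg.solve(A,b)
def yawR(yaw): # tool down, tool x along world yaw (deg)
    y=np.radians(yaw); return np.array([[np.cos(y),np.sin(y),0],[np.sin(y),-np.cos(y),0],[0,0,-1.]])
def plan(pos,Rt):
    """shift (tool axes) and turn (deg) from the present pose"""
    T,o=pose(); s=T[:3,:3].T@(np.array(pos)-T[:3,3]); w=np.degrees(R.from_matrix(T[:3,:3].T@Rt).as_rotvec())
    return np.round(np.r_[s,w],1).tolist()
E
python3 - <<'E'
from h import *
T,o=pose(); print(o["t"],o["tcp_pos"].round(1),T.round(3)[:3,:3].tolist(),o["joints"].round(2))
r=manip.capture("wrist"); print(np.round(r["tool_from_camera"],2).tolist(), r["fov_y"],r["k1"])
cap("wrist","w1")
E
```

```text
2.95 [ 503.9 -271.8  348.8] [[1.0, -0.005, -0.0], [-0.005, -1.0, -0.0], [-0.0, 0.0, -1.0]] [ 0.47  0.31 -0.07  1.61  0.02  1.22 -1.18]
[[0.0, -0.96, -0.27, 68.95], [1.0, 0.0, 0.0, 0.88], [-0.0, -0.27, 0.96, -146.36], [0.0, 0.0, 0.0, 1.0]] 66.34470943059014 -0.05956870976628862
```

View pics/w1.png

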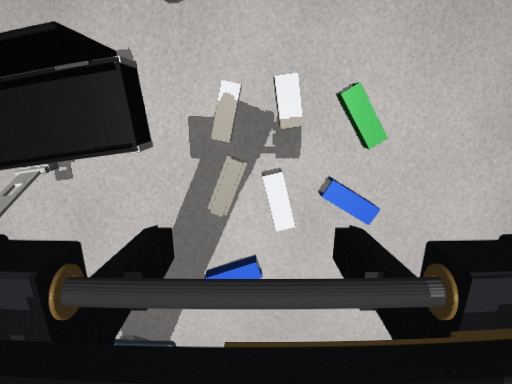

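```bash
cat >> h.py <<'E'
DIM=dict(tube=(90,30,30),channel=(100,34,28),hbeam=(85,34,30),stepped=(100,36,26),twin=(80,36,26))
from scipy.optimize import minimize
def boxpts(n,x,y,a,z0=0):
    L,Wd,H=DIM[n]
    secs=[(Wd,0),(Wd,H)] if n!="stepped" else [(36,0),(36,12),(22,12),(22,26)]
    P=np.array([(sx*L/2,sy*w/2,z) for w,z in secs for sx in(-1,1) for sy in(-1,1)])
    c,s=np.cos(a),np.sin(a); return np.c_[x+c*P[:,0]-s*P[:,1],y+s*P[:,0]+c*P[:,1],z0+P[:,2]]
def hullmask(c,n,q,z0=0):
    m=np.zeros((384*4,512*4),np.uint8)
    h=cv2.convexHull((proj(c,boxpts(n,q[0],q[1],q[2],z0))*4+1.5).astype(np.float32)).round().astype(np.int32)
    cv2.fillConvexPoly(m,h,1); return m
def fit(c,mask,n,z0=0,starts=None):
    M=cv2.resize(mask.astype(np.uint8),(2048,1536),interpolation=cv2.INTER_NEAREST)
    ys,xs=np.nonzero(mask); g=onz(c,[(xs.mean(),ys.mean())],z0+15)[0]
    def cost(q):
        m=hullmask(c,n,(q[0],q[1],q[2]/30),z0); return 1-(m&M).sum()/max(1,(m|M).sum())
    best=None
    for a in starts if starts is not None else np.arange(0,np.pi,np.pi/6):
        r=minimize(cost,[g[0],g[1],a*30],method="Nelder-Mead",options=dict(initial_simplex=[[g[0]+dx,g[1]+dy,a*30+da] for dx,dy,da in((0,0,0),(8,0,0),(0,8,0),(0,0,8))],xatol=.2,fatol=1e-3))
        if best is None or r.fun<best.fun: best=r
    return best.x[0],best.x[1],np.degrees(best.x[2]/30)%180,1-best.fun
E
python3 - <<'E'
from h import *
c=cap("wrist")
for n in ["tube","channel","hbeam","stepped","twin"]:
    for d in manip.regions_of(n,"wrist")[:5]:
        m=d["pixels"]; ys,xs=np.nonzero(m)
        if d["confidence"]<.35: continue
        col=c["img"][m].mean(0)
        if col.max()-col.min()>50: continue
        print(n,round(d["confidence"],2),m.sum(),(int(xs.mean()),int(ys.mean())),np.round(fit(c,m,n),2).tolist())
print(manip.get_obs()["t"])
E
```

```text
tube 0.65 1258 (226, 110) [569.04, -230.63, 168.72, 0.96]
stepped 0.94 1249 (226, 184) [446.46, -228.6, 158.26, 0.95]
twin 0.94 1329 (288, 100) [584.41, -327.9, 7.57, 0.96]
twin 0.71 1182 (278, 199) [426.43, -315.56, 14.19, 0.82]
3.35
```

Request:
{"op": "arm_command", "data": {
  "moves": [
    [[-2,-166,-25,0,0,0],[-2,-166,-25,0,0,0],[-2,-166,-25,0,0,0],[-2,-166,-25,0,0,0],[-2,-166,-25,0,0,0]]
  ]
}}

```text
t: 3.77
tcp_pos: [503.0, -96.8, 375.4]
tool_rot: [1.0, 0.006, 0.001, -0.002]
ft_force: [0.2, 0.4, 0.1]
opening: 88.2
grasp_force: 0.0
```

Request:
{"op": "arm_command", "data": {
  "moves": [
    [[-2,-166,-25,0,0,0],[-2,-166,-25,0,0,0],[-2,-166,-25,0,0,0],[-2,-166,-25,0,0,0],[-2,-166,-25,0,0,0]]
  ]
}}

```text
t: 4.18
tcp_pos: [499.7, 69.3, 400.2]
tool_rot: [1.0, 0.006, 0.001, -0.002]
ft_force: [0.1, 1.1, -0.4]
opening: 88.3
grasp_force: 0.0
```

```bash
python3 - <<'E'
from h import *
print(manip.get_obs()["tcp_pos"])
c=cap("wrist","w2"); import pickle; pickle.dump(c,open("w2.pkl","wb"))
for cam in("top","side"): pickle.dump(cap(cam,cam+"1"),open(cam+"1.pkl","wb"))
E
```

```text
[499.72843371  69.25977808 400.2456757 ]
```

View pics/w2.png

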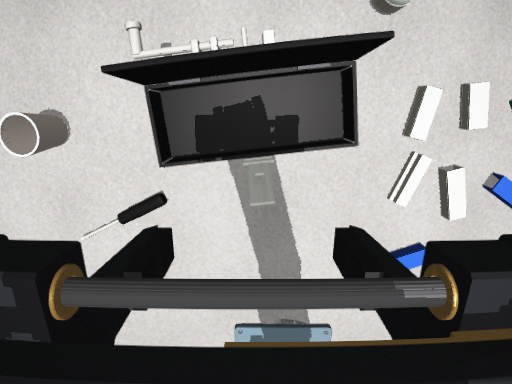

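```bash
python3 - <<'E'
import cv2
im=cv2.imread("pics/w2.png")[15:215,90:410]
im=cv2.convertScaleAbs(im,alpha=1.6,beta=25)
cv2.imwrite("pics/w2c.png",cv2.resize(im,None,fx=2.5,fy=2.5,interpolation=cv2.INTER_CUBIC))
E
```

```text
(no output)
```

View pics/w2c.png

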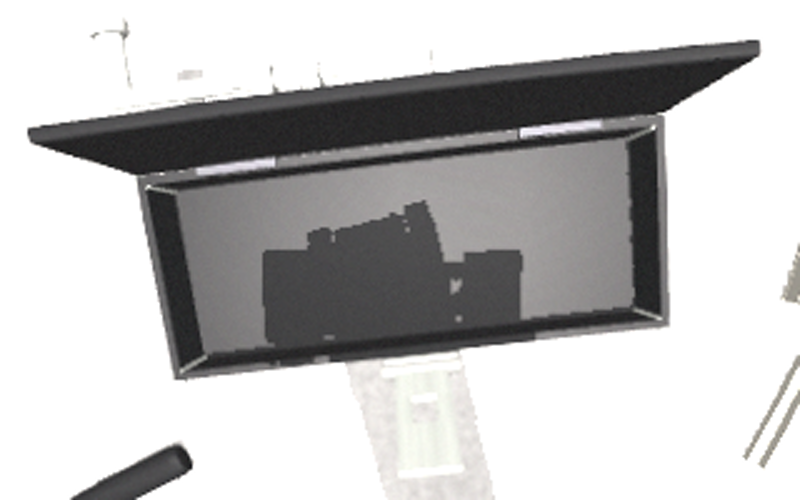

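```bash
python3 - <<'E'
from h import *
import pickle
from scipy.optimize import least_squares
c=pickle.load(open("w2.pkl","rb"))
px=np.array([(178,378),(667,323),(663,118),(138,178),(32,143),(758,54),(30,128),(758,42)],float)/2.5+[90,15]-0.3
hp=np.array([(400,473),(465,466)],float)/2.5+[90,15]-0.3
def pts(q):
    x,y,a,th,h=q
    P=[(-66,166,65),(-66,-166,65),(66,-166,65),(66,166,65)]
    ct,st=np.cos(th),np.sin(th)
    P+=[(66-132*ct,166,65+132*st),(66-132*ct,-166,65+132*st),(66-132*ct+8*st,166,65+132*st+8*ct),(66-132*ct+8*st,-166,65+132*st+8*ct)]
    P+=[(-74+105*np.cos(h),17,75+105*np.sin(h)),(-74+105*np.cos(h),-17,75+105*np.sin(h))]
    P=np.array(P); C,S=np.cos(a),np.sin(a)
    return np.c_[x+C*P[:,0]-S*P[:,1],y+S*P[:,0]+C*P[:,1],P[:,2]]
tgt=np.r_[px,hp]
f=lambda q:(proj(c,pts(q))-tgt).ravel()
r=least_squares(f,[580,90,0.1,1.57,1.9]); print(r.x.round(3),np.degrees(r.x[2:]).round(1)); print(r.fun.reshape(-1,2).round(1).tolist())
# check against top and side
for cam in("top1","side1"):
    cc=pickle.load(open(cam+".pkl","rb")); im=cc["img"][:,:,::-1].copy()
    p=proj(cc,pts(r.x))
    for u in p: cv2.circle(im,tuple(np.int32(u.round())),1,(0,0,255),-1)
    a,b=np.int32(p.min(0)-25),np.int32(p.max(0)+25)
    s=cv2.resize(im[a[1]:b[1],a[0]:b[0]],None,fx=2.7,fy=2.7,interpolation=cv2.INTER_CUBIC); cv2.imwrite(f"pics/chk_{cam}.png",s)
A,B=[cv2.imread(f"pics/chk_{k}.png") for k in("top1","side1")]
H=max(A.shape[0],B.shape[0]); o=np.zeros((H,A.shape[1]+B.shape[1],3),np.uint8); o[:A.shape[0],:A.shape[1]]=A; o[:B.shape[0],A.shape[1]:]=B
s=min(800/o.shape[1],600/o.shape[0],1);cv2.imwrite("pics/chk.png",cv2.resize(o,None,fx=s,fy=s)); print(o.shape)
E
```

```text
[5.5869e+02 7.0029e+01 1.2400e-01 1.6050e+00 1.9350e+00] [  7.1  92.  110.9]
[[-1.6, 1.5], [1.6, 1.6], [0.9, -1.6], [-1.2, -0.4], [-1.1, 1.0], [1.9, 1.2], [-1.7, -0.3], [1.7, -1.6], [-0.1, -0.0], [-0.8, 0.1]]
(491, 816, 3)
```

View pics/chk.png

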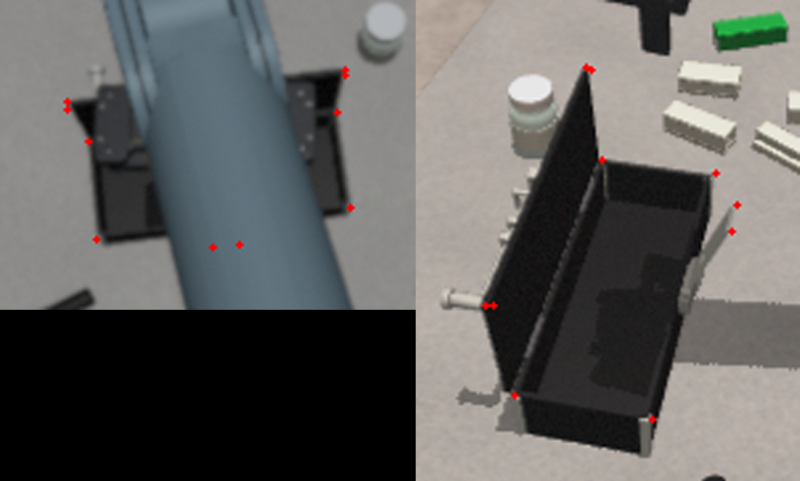

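Request:
{"op": "arm_command", "data": {
  "moves": [
    [[0,83,20,0,0,-7.1],[0,83,20,0,0,-14.2],[0,83,20,0,0,-21.3],[0,83,20,0,0,-28.4],[0,83,20,0,0,-35.5]]
  ]
}}

```text
t: 4.75
tcp_pos: [499.6, -26.8, 378.0]
tool_rot: [0.956, 0.293, -0.001, 0.0]
ft_force: [-0.3, 0.7, -0.1]
opening: 88.6
grasp_force: 0.0
```

Request:
{"op": "arm_command", "data": {
  "moves": [
    [[0,0,0,0,0,-7.1],[0,0,0,0,0,-14.2],[0,0,0,0,0,-21.3],[0,0,0,0,0,-28.4],[0,0,0,0,0,-35.5]]
  ]
}}

```text
t: 5.17
tcp_pos: [499.8, -25.4, 378.3]
tool_rot: [0.821, 0.572, -0.001, 0.0]
ft_force: [0.1, -0.3, -0.1]
opening: 88.2
grasp_force: 0.0
```

Request:
{"op": "arm_command", "data": {
  "moves": [
    [[0,0,0,0,0,-7.1],[0,0,0,0,0,-14.2],[0,0,0,0,0,-21.3],[0,0,0,0,0,-28.4],[0,0,0,0,0,-35.5]]
  ]
}}

```text
t: 5.58
tcp_pos: [499.9, -25.4, 378.3]
tool_rot: [0.607, 0.795, -0.001, -0.0]
ft_force: [0.1, 0.3, 0.9]
opening: 88.0
grasp_force: 0.0
```

Request:
{"op": "arm_command", "data": {
  "moves": [
    [[0,0,0,0,0,-7.1],[0,0,0,0,0,-14.2],[0,0,0,0,0,-21.3],[0,0,0,0,0,-28.4],[0,0,0,0,0,-35.5]]
  ]
}}

```text
t: 6.0
tcp_pos: [499.8, -25.4, 378.3]
tool_rot: [0.336, 0.942, -0.0, -0.0]
ft_force: [0.3, -0.3, -0.8]
opening: 88.2
grasp_force: 0.0
```

Request:
{"op": "arm_command", "data": {
  "moves": [
    [[0,0,0,0,0,-7.1],[0,0,0,0,0,-14.2],[0,0,0,0,0,-21.3],[0,0,0,0,0,-28.4],[0,0,0,0,0,-35.5]]
  ]
}}

```text
t: 6.42
tcp_pos: [499.8, -25.5, 378.3]
tool_rot: [0.033, 0.999, -0.0, -0.0]
ft_force: [-0.1, -0.2, -0.7]
opening: 87.9
grasp_force: 0.0
```

```bash
python3 - <<'E'
from h import *
T,o=pose(); print(o["t"],o["tcp_pos"].round(1),np.degrees(np.arctan2(T[1,0],T[0,0])),o["joints"].round(2))
print(plan([480,-270,300],yawR(180)))
E
```

```text
6.4167 [499.8 -25.5 378.3] 176.22461094026602 [ 0.43  0.19 -0.54  1.72  0.1   1.26  1.37]
[3.6, -245.2, 78.5, -0.0, -0.0, -3.8]
```

Request:
{"op": "arm_command", "data": {
  "moves": [
    [[3.6,-123,40,0,0,-3.8],[3.6,-123,40,0,0,-3.8],[3.6,-123,40,0,0,-3.8],[3.6,-123,40,0,0,-3.8]]
  ]
}}

```text
t: 6.75
tcp_pos: [484.4, -155.7, 335.8]
tool_rot: [0.008, 1.0, -0.002, -0.003]
ft_force: [-0.4, -0.7, -0.7]
opening: 88.4
grasp_force: 0.0
```

Request:
{"op": "arm_command", "data": {
  "moves": [
    [[0,-122,39,0,0,0],[0,-122,39,0,0,0],[0,-122,39,0,0,0],[0,-122,39,0,0,0],[0,-122,39,0,0,0]]
  ]
}}

```text
t: 7.17
tcp_pos: [485.3, -271.8, 298.1]
tool_rot: [0.005, 1.0, 0.0, -0.002]
ft_force: [-0.0, -0.0, -0.8]
opening: 88.2
grasp_force: 0.0
```

```bash
cat >> h.py <<'E'
PARTS=["tube","channel","hbeam","stepped","twin"]
def see(conf=.3,names=PARTS,name=None):
    c=cap("wrist",name); T,o=pose()
    for n in names:
        for d in manip.regions_of(n,"wrist")[:5]:
            m=d["pixels"]; ys,xs=np.nonzero(m)
            if d["confidence"]<conf or m.sum()<100: continue
            col=c["img"][m].mean(0)
            if col.max()-col.min()>50: continue
            cl=(xs.min()<2)|(xs.max()>509)|(ys.min()<2)|(ys.max()>381)
            print(n,round(d["confidence"],2),m.sum(),(int(xs.mean()),int(ys.mean())),"CLIP" if cl else "",np.round(fit(c,m,n),2).tolist())
    return c
E
python3 - <<'E'
from h import *
see(.3)
T,o=pose(); print(o["t"],o["tcp_pos"].round(1),np.degrees(np.arctan2(T[1,0],T[0,0])),o["joints"].round(2))
E
```

```text
tube 0.56 1256 (281, 212)  [568.17, -229.67, 168.11, 0.92]
channel 0.79 1912 (221, 114)  [421.96, -315.94, 14.51, 0.95]
channel 0.51 1309 (281, 211)  [572.01, -230.04, 170.51, 0.81]
stepped 0.65 1822 (284, 130)  [445.4, -227.55, 159.1, 0.96]
twin 0.59 1396 (218, 222)  [584.87, -327.47, 7.43, 0.97]
twin 0.46 1142 (327, 325)  [783.98, -142.21, 77.03, 0.73]
7.4667 [ 488.2 -266.2  300.3] 179.9826384707829 [ 0.72  0.34 -0.39  1.7   0.14  1.12  1.87]
```

```bash
python3 - <<'E'
from h import *
print(plan([445.7,-228,100],yawR(159)))
E
```

```text
[42.7, 38.3, 200.3, -0.0, 0.1, 21.0]
```

Request:
{"op": "arm_command", "data": {
  "moves": [
    [[42.7,38.3,100,0,0,7],[42.7,38.3,200,0,0,14],[42.7,38.3,200,0,0,21],[42.7,38.3,200,0,0,21],[42.7,38.3,200,0,0,21]]
  ],
  "grip": 0.75,
  "force": 30
}}

```text
t: 7.88
tcp_pos: [445.6, -228.2, 100.2]
tool_rot: [0.183, 0.983, -0.0, 0.001]
ft_force: [-0.1, -0.3, -1.0]
opening: 65.5
grasp_force: 0.0
```

Request:
{"op": "arm_command", "data": {
  "moves": [
    [[0,0,0,0,0,0],[0,0,0,0,0,0],[0,0,0,0,0,0]]
  ]
}}

```text
t: 8.13
tcp_pos: [447.4, -229.7, 103.1]
tool_rot: [0.183, 0.983, -0.0, 0.002]
ft_force: [-0.1, -0.5, -0.5]
opening: 66.3
grasp_force: 0.0
```

```bash
python3 - <<'E'
from h import *
print(plan([445.7,-228,15],yawR(159)))
E
```

```text
[2.5, 1.0, 88.1, -0.0, 0.2, -0.1]
```

Request:
{"op": "arm_command", "data": {
  "moves": [
    [[2.5,1,41,0,0,0],[2.5,1,70,0,0,0],[2.5,1,88,0,0,0],[2.5,1,88,0,0,0],[2.5,1,88,0,0,0]]
  ]
}}

```text
t: 8.55
tcp_pos: [445.4, -228.2, 14.7]
tool_rot: [0.183, 0.983, -0.0, 0.001]
ft_force: [0.5, -0.5, -0.4]
opening: 66.1
grasp_force: 0.0
```

Request:
{"op": "arm_command", "data": {
  "moves": [
    [[0,0,0,0,0,0],[0,0,0,0,0,0],[0,0,0,0,0,0],[0,0,0,0,0,0],[0,0,0,0,0,0]]
  ],
  "grip": 0.1,
  "force": 30
}}

```text
t: 8.97
tcp_pos: [443.8, -227.6, 13.6]
tool_rot: [0.183, 0.983, -0.0, 0.001]
ft_force: [-0.4, -0.5, -0.2]
opening: 34.5
grasp_force: 0.0
```

Request:
{"op": "arm_command", "data": {
  "moves": [
    [[0,0,0,0,0,0],[0,0,0,0,0,0],[0,0,0,0,0,0]]
  ]
}}

```text
t: 9.22
tcp_pos: [443.5, -227.3, 13.1]
tool_rot: [0.183, 0.983, 0.0, 0.0]
ft_force: [-1.0, 0.4, 3.5]
opening: 21.8
grasp_force: 30.0
```

```bash
cat >> h.py <<'E'
CASE=[558.7,70.0,7.1]
def cw(x,y):
    a=np.radians(CASE[2]); return np.array([CASE[0]+x*np.cos(a)-y*np.sin(a),CASE[1]+x*np.sin(a)+y*np.cos(a)])
def wp(*ps):
    """chain of waypoints (x,y,z,yaw): shift and turn of each from the one before (first from the present pose)"""
    T,o=pose(); Rc,pc=T[:3,:3],T[:3,3]; print("t",round(o["t"],1),o["tcp_pos"].round(1),"open",round(o["opening"],1),"grasp",round(o["grasp_force"],1),"j7",round(o["joints"][6],2))
    for x,y,z,w in ps:
        Rt=yawR(w); p=np.array([x,y,z]); print(np.round(np.r_[Rc.T@(p-pc),np.degrees(R.from_matrix(Rc.T@Rt).as_rotvec())],1).tolist(), np.round(p,1)); Rc,pc=Rt,p
E
python3 - <<'E'
from h import *
p=cw(-2.3,-112)
T,o=pose();a=o["tcp_pos"]
m=(np.r_[a[:2],0][:2]+p)/2
wp((a[0],a[1],130,159),(m[0],m[1],130,180),(*p,130,187.1),(*p,20,187.1))
E
```

```text
t 9.2 [ 443.5 -227.3   13.1] open 21.8 grasp 30.0 j7 1.32
[-0.0, 0.0, -116.9, 0.0, 0.0, -0.1] [ 443.5 -227.3  130. ]
[-25.9, 109.5, 0.0, 0.0, 0.0, -21.0] [ 506.9 -134.3  130. ]
[-63.4, 92.9, 0.0, 0.0, 0.0, -7.1] [570.3 -41.4 130. ]
[0.0, 0.0, 110.0, 0.0, 0.0, 0.0] [570.3 -41.4  20. ]
```

Request:
{"op": "arm_command", "data": {
  "moves": [
    [[0,0,-20,0,0,0],[0,0,-50,0,0,0],[0,0,-85,0,0,0],[0,0,-117,0,0,0],[0,0,-117,0,0,0]]
  ]
}}

```text
t: 9.63
tcp_pos: [446.6, -228.8, 135.0]
tool_rot: [0.184, 0.983, -0.001, 0.004]
ft_force: [1.4, -0.6, -0.1]
opening: 22.0
grasp_force: 30.0
```

Request:
{"op": "arm_command", "data": {
  "moves": [
    [[-6,27,0,0,0,-5],[-13,55,0,0,0,-10],[-19,82,0,0,0,-15.5],[-26,109.5,0,0,0,-21],[-26,109.5,0,0,0,-21]]
  ]
}}

```text
t: 10.05
tcp_pos: [510.2, -128.5, 129.8]
tool_rot: [-0.005, 1.0, 0.002, 0.001]
ft_force: [0.2, 1.9, -0.4]
opening: 21.7
grasp_force: 30.0
```

Request:
{"op": "arm_command", "data": {
  "moves": [
    [[-16,23,0,0,0,-2],[-32,46,0,0,0,-4],[-48,70,0,0,0,-7.1],[-63.4,93,0,0,0,-7.1],[-63.4,93,0,0,0,-7.1]]
  ]
}}

```text
t: 10.47
tcp_pos: [573.1, -35.4, 129.7]
tool_rot: [-0.064, 0.998, 0.002, 0.001]
ft_force: [-0.4, 0.5, 0.1]
opening: 21.4
grasp_force: 30.0
```

Request:
{"op": "arm_command", "data": {
  "moves": [
    [[0,0,0,0,0,0],[0,0,0,0,0,0],[0,0,0,0,0,0]]
  ]
}}

```text
t: 10.72
tcp_pos: [569.8, -43.5, 129.3]
tool_rot: [-0.06, 0.998, -0.0, -0.001]
ft_force: [-0.2, 0.1, -1.1]
opening: 21.7
grasp_force: 30.0
```

```bash
python3 - <<'E'
from h import *
p=cw(-2.3,-112)
wp((*p,20,187.1))
cap("wrist","w3"); cap("side","s3")
E
```

```text
t 10.7 [569.8 -43.5 129.3] open 21.7 grasp 30.0 j7 1.42
[-0.9, 2.1, 109.3, -0.0, -0.1, -0.3] [570.3 -41.4  20. ]
```

View pics/w3.png

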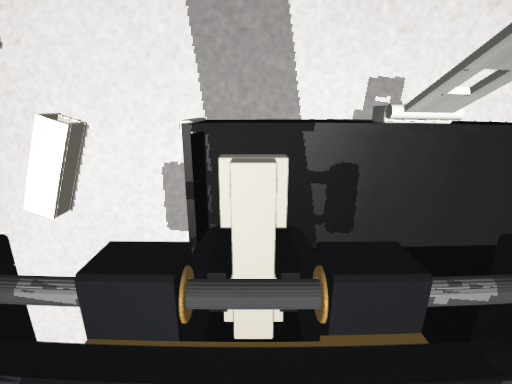

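Request:
{"op": "arm_command", "data": {
  "moves": [
    [[-1,2,30,0,0,0],[-1,2,60,0,0,0],[-1,2,80,0,0,0],[-1,2,95,0,0,0],[-1,2,104,0,0,0]]
  ]
}}

```text
t: 11.23
tcp_pos: [570.1, -40.6, 24.1]
tool_rot: [-0.06, 0.998, -0.0, -0.001]
ft_force: [1.0, -0.7, -0.0]
opening: 21.5
grasp_force: 30.0
```

Request:
{"op": "arm_command", "data": {
  "moves": [
    [[0,0,2,0,0,0],[0,0,4,0,0,0],[0,0,5,0,0,0],[0,0,5,0,0,0]]
  ]
}}

```text
t: 11.57
tcp_pos: [572.2, -39.7, 21.7]
tool_rot: [-0.061, 0.998, -0.0, 0.001]
ft_force: [-0.1, -0.2, -0.3]
opening: 21.4
grasp_force: 30.0
```

```bash
python3 - <<'E'
from h import *
p=cw(-2.3,-112)
wp((*p,20,187.1)); print(manip.get_obs()["ft_force"])
E
```

```text
t 11.6 [572.2 -39.7  21.7] open 21.4 grasp 30.0 j7 1.34
[2.1, -1.4, 1.7, -0.0, 0.1, -0.1] [570.3 -41.4  20. ]
[-0.05843374 -0.22835401 -0.25880901]
```

Request:
{"op": "arm_command", "data": {
  "moves": [
    [[1,0,1,0,0,0],[1,0,2,0,0,0]]
  ]
}}

```text
t: 11.73
tcp_pos: [570.9, -39.9, 19.5]
tool_rot: [-0.061, 0.998, -0.0, 0.001]
ft_force: [0.2, 0.9, -1.1]
opening: 21.5
grasp_force: 30.0
```

Request:
{"op": "arm_command", "data": {
  "moves": [
    [[0,0,0,0,0,0],[0,0,0,0,0,0],[0,0,0,0,0,0],[0,0,0,0,0,0]]
  ],
  "grip": 0.46
}}

```text
t: 12.07
tcp_pos: [570.6, -39.7, 19.0]
tool_rot: [-0.061, 0.998, 0.0, 0.0]
ft_force: [-0.4, -0.1, 0.3]
opening: 40.6
grasp_force: 0.0
```

Request:
{"op": "arm_command", "data": {
  "moves": [
    [[0,0,-15,0,0,0],[0,0,-40,0,0,0],[0,0,-80,0,0,0],[0,0,-110,0,0,0],[0,0,-110,0,0,0]]
  ]
}}

```text
t: 12.48
tcp_pos: [574.5, -39.5, 134.9]
tool_rot: [-0.061, 0.998, -0.0, 0.005]
ft_force: [1.4, -0.8, 0.0]
opening: 40.6
grasp_force: 0.0
```

Request:
{"op": "arm_command", "data": {
  "moves": [
    [[53,-104,-75,0,0,0],[53,-104,-75,0,0,0],[53,-104,-75,0,0,0],[53,-104,-75,0,0,0],[53,-104,-75,0,0,0]]
  ]
}}

```text
t: 12.9
tcp_pos: [530.3, -154.2, 205.6]
tool_rot: [-0.057, 0.998, -0.002, 0.001]
ft_force: [0.6, 0.4, 0.4]
opening: 40.2
grasp_force: 0.0
```

Request:
{"op": "arm_command", "data": {
  "moves": [
    [[53,-104,-75,0,0,0],[53,-104,-75,0,0,0],[53,-104,-75,0,0,0],[53,-104,-75,0,0,0],[53,-104,-75,0,0,0]]
  ]
}}

```text
t: 13.32
tcp_pos: [490.4, -262.1, 279.9]
tool_rot: [-0.058, 0.998, -0.001, 0.001]
ft_force: [-0.6, 0.5, -0.6]
opening: 40.7
grasp_force: 0.0
```

```bash
python3 - <<'E'
from h import *
see(.3,["tube","channel","twin","stepped"])
wp()
for n in("stepped",):
    c=cap("top","t4"); print([(np.round(d["location"]).tolist(),round(d["confidence"],2)) for d in manip.spot_in(n,"top")])
E
```

```text
tube 0.95 1420 (270, 214)  [567.86, -229.39, 167.45, 0.95]
twin 0.72 1043 (202, 208)  [583.27, -327.81, 8.94, 0.67]
stepped 0.71 1022 (391, 222)  [579.16, -36.34, 6.81, 0.58]
t 13.6 [ 490.9 -256.3  277.5] open 40.7 grasp 0.0 j7 1.94
[([570.0, -40.0, 32.0], 0.75)]
```

```bash
python3 - <<'E'
from h import *
p=cw(0,-48)
wp((568,-229.5,110,168),(568,-229.5,7,168),(568,-229.5,130,168),(570,-110,130,180),(*p,130,187.1),(*p,16,187.1))
E
```

```text
t 13.7 [ 490.9 -257.2  278. ] open 40.5 grasp 0.0 j7 1.94
[-80.1, 17.6, 168.0, 0.1, -0.1, 19.1] [ 568.  -229.5  110. ]
[0.0, 0.0, 103.0, 0.0, 0.0, 0.0] [ 568.  -229.5    7. ]
[0.0, 0.0, -123.0, 0.0, 0.0, 0.0] [ 568.  -229.5  130. ]
[22.9, 117.3, 0.0, 0.0, 0.0, -12.0] [ 570 -110  130]
[5.4, 132.4, 0.0, 0.0, 0.0, -7.1] [564.6  22.4 130. ]
[0.0, 0.0, 114.0, 0.0, 0.0, 0.0] [564.6  22.4  16. ]
```

Request:
{"op": "arm_command", "data": {
  "moves": [
    [[-80,17.6,60,0,0,7],[-80,17.6,110,0,0,14],[-80,17.6,168,0,0,19],[-80,17.6,168,0,0,19],[-80,17.6,168,0,0,19]]
  ],
  "grip": 0.75
}}

```text
t: 14.08
tcp_pos: [567.2, -229.2, 106.7]
tool_rot: [0.104, 0.995, 0.001, -0.002]
ft_force: [-0.6, -0.1, -0.7]
opening: 66.3
grasp_force: 0.0
```

Request:
{"op": "arm_command", "data": {
  "moves": [
    [[0,0,0,0,0,0],[0,0,0,0,0,0],[0,0,0,0,0,0],[0,0,0,0,0,0]]
  ]
}}

```text
t: 14.42
tcp_pos: [568.9, -232.7, 113.4]
tool_rot: [0.105, 0.994, -0.001, 0.002]
ft_force: [-0.1, -0.7, 0.3]
opening: 66.1
grasp_force: 0.0
```

```bash
python3 - <<'E'
from h import *
wp((568,-229.5,7,168))
E
```

```text
t 14.4 [ 568.9 -232.7  113.4] open 66.1 grasp 0.0 j7 1.46
[1.9, 3.0, 106.3, -0.0, 0.2, -0.1] [ 568.  -229.5    7. ]
```

Request:
{"op": "arm_command", "data": {
  "moves": [
    [[1.9,3,40,0,0,0],[1.9,3,75,0,0,0],[1.9,3,95,0,0,0],[1.9,3,106,0,0,0],[1.9,3,106,0,0,0]]
  ]
}}

```text
t: 14.83
tcp_pos: [565.9, -228.8, 4.3]
tool_rot: [0.105, 0.994, 0.0, -0.001]
ft_force: [-1.0, 0.5, -0.0]
opening: 66.0
grasp_force: 0.0
```

Request:
{"op": "arm_command", "data": {
  "moves": [
    [[0,0,0,0,0,0],[0,0,0,0,0,0],[0,0,0,0,0,0],[0,0,0,0,0,0],[0,0,0,0,0,0]]
  ],
  "grip": 0.1
}}

```text
t: 15.25
tcp_pos: [567.2, -228.9, 5.9]
tool_rot: [0.105, 0.994, -0.0, 0.001]
ft_force: [-0.0, -0.2, 0.6]
opening: 34.6
grasp_force: 0.0
```

Request:
{"op": "arm_command", "data": {
  "moves": [
    [[0,0,0,0,0,0],[0,0,0,0,0,0],[0,0,0,0,0,0]]
  ]
}}

```text
t: 15.5
tcp_pos: [567.0, -228.7, 5.6]
tool_rot: [0.105, 0.994, -0.0, 0.0]
ft_force: [-0.9, 1.1, 6.6]
opening: 29.6
grasp_force: 30.0
```

Request:
{"op": "arm_command", "data": {
  "moves": [
    [[0,0,-20,0,0,0],[0,0,-50,0,0,0],[0,0,-90,0,0,0],[0,0,-123,0,0,0],[0,0,-123,0,0,0]]
  ]
}}

```text
t: 15.92
tcp_pos: [570.6, -229.7, 134.5]
tool_rot: [0.105, 0.994, -0.001, 0.005]
ft_force: [0.9, -0.5, -0.1]
opening: 29.9
grasp_force: 30.0
```

Request:
{"op": "arm_command", "data": {
  "moves": [
    [[6,30,0,0,0,-3],[12,60,0,0,0,-6],[18,90,0,0,0,-9],[23,117,0,0,0,-12],[23,117,0,0,0,-12]]
  ]
}}

```text
t: 16.33
tcp_pos: [568.5, -101.5, 127.7]
tool_rot: [-0.005, 1.0, 0.002, -0.0]
ft_force: [-0.3, -0.0, -0.7]
opening: 30.1
grasp_force: 30.0
```

Request:
{"op": "arm_command", "data": {
  "moves": [
    [[1,33,0,0,0,-2],[3,66,0,0,0,-4],[4,100,0,0,0,-7],[5.4,132,0,0,0,-7],[5.4,132,0,0,0,-7]]
  ]
}}

```text
t: 16.75
tcp_pos: [562.3, 31.1, 127.9]
tool_rot: [-0.065, 0.998, 0.003, 0.0]
ft_force: [0.3, 1.4, -0.4]
opening: 29.7
grasp_force: 30.0
```

Request:
{"op": "arm_command", "data": {
  "moves": [
    [[0,0,0,0,0,0],[0,0,0,0,0,0],[0,0,0,0,0,0],[0,0,0,0,0,0]]
  ]
}}

```text
t: 17.08
tcp_pos: [563.2, 20.7, 127.6]
tool_rot: [-0.059, 0.998, -0.0, -0.0]
ft_force: [-0.5, 0.1, -0.9]
opening: 29.7
grasp_force: 30.0
```

```bash
python3 - <<'E'
from h import *
p=cw(0,-48)
wp((*p,14,187.1))
c=see(.3,["tube"],"w5")
E
```

```text
t 17.1 [563.2  20.7 127.6] open 29.7 grasp 30.0 j7 1.29
[-1.7, 1.5, 113.6, -0.0, -0.0, -0.3] [564.6  22.4  14. ]
tube 0.89 9525 (252, 242)  [589.48, 21.71, 29.63, 0.38]
```

Request:
{"op": "arm_command", "data": {
  "moves": [
    [[-1.7,1.5,30,0,0,0],[-1.7,1.5,60,0,0,0],[-1.7,1.5,90,0,0,0],[-1.7,1.5,105,0,0,0],[-1.7,1.5,110,0,0,0]]
  ]
}}

```text
t: 17.6
tcp_pos: [562.7, 23.6, 15.2]
tool_rot: [-0.06, 0.998, -0.0, -0.002]
ft_force: [-0.2, 0.1, -0.1]
opening: 29.4
grasp_force: 30.0
```

Request:
{"op": "arm_command", "data": {
  "moves": [
    [[0,0,2,0,0,0],[0,0,4,0,0,0],[0,0,5,0,0,0],[0,0,5,0,0,0]]
  ]
}}

```text
t: 17.93
tcp_pos: [565.5, 24.3, 13.9]
tool_rot: [-0.061, 0.998, -0.0, 0.001]
ft_force: [-0.2, -0.1, -0.8]
opening: 30.1
grasp_force: 30.0
```

Request:
{"op": "arm_command", "data": {
  "moves": [
    [[0,0,0,0,0,0],[0,0,0,0,0,0],[0,0,0,0,0,0],[0,0,0,0,0,0]]
  ],
  "grip": 0.5
}}

```text
t: 18.27
tcp_pos: [564.9, 24.4, 13.3]
tool_rot: [-0.061, 0.998, -0.0, 0.0]
ft_force: [0.7, -0.4, -0.1]
opening: 43.6
grasp_force: 0.0
```

Request:
{"op": "arm_command", "data": {
  "moves": [
    [[0,0,-15,0,0,0],[0,0,-40,0,0,0],[0,0,-80,0,0,0],[0,0,-115,0,0,0],[0,0,-115,0,0,0]]
  ]
}}

```text
t: 18.68
tcp_pos: [568.8, 25.1, 134.4]
tool_rot: [-0.061, 0.998, 0.0, 0.005]
ft_force: [1.9, 0.4, -0.9]
opening: 44.2
grasp_force: 0.0
```

Request:
{"op": "arm_command", "data": {
  "moves": [
    [[55,-135,-75,0,0,0],[55,-135,-75,0,0,0],[55,-135,-75,0,0,0],[55,-135,-75,0,0,0],[55,-135,-75,0,0,0]]
  ]
}}

```text
t: 19.1
tcp_pos: [525.9, -125.3, 205.4]
tool_rot: [-0.056, 0.998, -0.003, 0.001]
ft_force: [0.5, -0.9, -0.4]
opening: 44.3
grasp_force: 0.0
```

Request:
{"op": "arm_command", "data": {
  "moves": [
    [[55,-135,-75,0,0,0],[55,-135,-75,0,0,0],[55,-135,-75,0,0,0],[55,-135,-75,0,0,0],[55,-135,-75,0,0,0]]
  ]
}}

```text
t: 19.52
tcp_pos: [486.8, -266.0, 280.7]
tool_rot: [-0.055, 0.998, -0.003, 0.001]
ft_force: [0.6, -1.8, 0.8]
opening: 44.0
grasp_force: 0.0
```

```bash
python3 - <<'E'
from h import *
see(.25,["channel","twin"],"w6")
wp()
for cam in ("top","side"):
    cap(cam,cam[0]+"6")
    for n in("stepped","tube","twin","channel"):
        print(n,[(np.round(d["location"]).tolist(),round(d["confidence"],2)) for d in manip.spot_in(n,cam)])
E
```

```text
channel 0.89 2191 (223, 108)  [421.92, -316.12, 14.9, 0.96]
t 19.7 [ 488.2 -256.4  277.4] open 43.8 grasp 0.0 j7 1.94
stepped [([565.0, -39.0, 30.0], 0.58)]
tube [([558.0, 28.0, 36.0], 0.65)]
twin []
channel [([421.0, -313.0, 30.0], 0.75)]
stepped [([571.0, -32.0, 29.0], 0.94), ([627.0, 124.0, 154.0], 0.54)]
tube [([424.0, -306.0, 26.0], 0.73), ([564.0, 33.0, 35.0], 0.6)]
twin [([574.0, -32.0, 26.0], 0.72), ([582.0, -318.0, 26.0], 0.7)]
channel [([422.0, -305.0, 29.0], 0.92), ([568.0, -437.0, 24.0], 0.86), ([279.0, -229.0, 31.0], 0.79), ([421.0, -432.0, 29.0], 0.77), ([633.0, 126.0, 152.0], 0.43)]
```

```bash
python3 - <<'E'
from h import *
p=cw(0,48)
wp((422,-316,110,194.7),(422,-316,7,194.7),(422,-316,130,194.7),(480,-150,130,190),(540,-20,130,187.1),(*p,130,187.1))
E
```

```text
t 20.2 [ 488.3 -256.7  277.8] open 44.2 grasp 0.0 j7 1.94
[73.0, -50.8, 167.8, 0.0, -0.0, -7.7] [ 422 -316  110]
[0.0, 0.0, 103.0, 0.0, 0.0, 0.0] [ 422 -316    7]
[0.0, 0.0, -123.0, 0.0, 0.0, 0.0] [ 422 -316  130]
[-98.2, 145.8, 0.0, 0.0, 0.0, 4.7] [ 480 -150  130]
[-81.7, 117.6, 0.0, 0.0, 0.0, 2.9] [540 -20 130]
[-29.7, 135.0, 0.0, 0.0, 0.0, 0.0] [552.8 117.6 130. ]
```

Request:
{"op": "arm_command", "data": {
  "moves": [
    [[73,-51,60,0,0,-4],[73,-51,110,0,0,-7.7],[73,-51,168,0,0,-7.7],[73,-51,168,0,0,-7.7],[73,-51,168,0,0,-7.7]]
  ],
  "grip": 0.75
}}

```text
t: 20.58
tcp_pos: [419.8, -316.8, 107.3]
tool_rot: [-0.127, 0.992, 0.001, -0.001]
ft_force: [-0.6, -0.1, 0.3]
opening: 66.3
grasp_force: 0.0
```

Request:
{"op": "arm_command", "data": {
  "moves": [
    [[0,0,0,0,0,0],[0,0,0,0,0,0],[0,0,0,0,0,0],[0,0,0,0,0,0]]
  ]
}}

```text
t: 20.92
tcp_pos: [424.3, -316.7, 112.2]
tool_rot: [-0.128, 0.992, -0.001, 0.002]
ft_force: [0.3, 0.0, 0.1]
opening: 65.9
grasp_force: 0.0
```

```bash
python3 - <<'E'
from h import *
wp((422,-316,7,194.7))
E
```

```text
t 20.9 [ 424.3 -316.7  112.2] open 65.9 grasp 0.0 j7 2.12
[2.3, 1.6, 105.2, -0.2, 0.2, 0.0] [ 422 -316    7]
```

Request:
{"op": "arm_command", "data": {
  "moves": [
    [[2.3,1.6,40,0,0,0],[2.3,1.6,75,0,0,0],[2.3,1.6,95,0,0,0],[2.3,1.6,104,0,0,0],[2.3,1.6,104,0,0,0]]
  ]
}}

```text
t: 21.33
tcp_pos: [419.8, -315.0, 5.7]
tool_rot: [-0.128, 0.992, 0.0, -0.0]
ft_force: [0.5, -0.7, 0.4]
opening: 65.9
grasp_force: 0.0
```

Request:
{"op": "arm_command", "data": {
  "moves": [
    [[0,0,0,0,0,0],[0,0,0,0,0,0],[0,0,0,0,0,0],[0,0,0,0,0,0],[0,0,0,0,0,0]]
  ],
  "grip": 0.1
}}

```text
t: 21.75
tcp_pos: [419.8, -316.0, 6.8]
tool_rot: [-0.127, 0.992, -0.001, 0.001]
ft_force: [-0.1, 0.3, -0.3]
opening: 35.5
grasp_force: 0.0
```

Request:
{"op": "arm_command", "data": {
  "moves": [
    [[0,0,0,0,0,0],[0,0,0,0,0,0],[0,0,0,0,0,0]]
  ]
}}

```text
t: 22.0
tcp_pos: [419.7, -315.9, 6.7]
tool_rot: [-0.127, 0.992, -0.0, 0.0]
ft_force: [-1.1, 0.9, 8.1]
opening: 33.7
grasp_force: 30.0
```

Request:
{"op": "arm_command", "data": {
  "moves": [
    [[0,0,-20,0,0,0],[0,0,-50,0,0,0],[0,0,-90,0,0,0],[0,0,-123,0,0,0],[0,0,-123,0,0,0]]
  ]
}}

```text
t: 22.42
tcp_pos: [422.6, -317.5, 134.8]
tool_rot: [-0.128, 0.992, -0.003, 0.004]
ft_force: [0.8, -1.4, -0.4]
opening: 33.7
grasp_force: 30.0
```

Request:
{"op": "arm_command", "data": {
  "moves": [
    [[-22,33,0,0,0,2],[-44,66,0,0,0,4],[-66,99,0,0,0,4.7],[-88,131,0,0,0,4.7],[-98,146,0,0,0,4.7]]
  ]
}}

```text
t: 22.83
tcp_pos: [478.4, -143.8, 128.7]
tool_rot: [-0.09, 0.996, 0.001, 0.001]
ft_force: [-0.4, 0.9, -0.6]
opening: 33.6
grasp_force: 30.0
```

Request:
{"op": "arm_command", "data": {
  "moves": [
    [[-20,30,0,0,0,2],[-40,60,0,0,0,3],[-60,90,0,0,0,3],[-82,118,0,0,0,3],[-82,118,0,0,0,3]]
  ]
}}

```text
t: 23.25
tcp_pos: [540.2, -10.2, 129.1]
tool_rot: [-0.065, 0.998, 0.003, 0.002]
ft_force: [1.4, 1.0, -0.4]
opening: 33.9
grasp_force: 30.0
```

Request:
{"op": "arm_command", "data": {
  "moves": [
    [[-7,33,0,0,0,0],[-15,67,0,0,0,0],[-22,100,0,0,0,0],[-30,135,0,0,0,0],[-30,135,0,0,0,0]]
  ]
}}

```text
t: 23.67
tcp_pos: [550.3, 128.0, 129.0]
tool_rot: [-0.066, 0.998, 0.003, 0.001]
ft_force: [-0.4, 1.4, -0.8]
opening: 33.7
grasp_force: 30.0
```

Request:
{"op": "arm_command", "data": {
  "moves": [
    [[0,0,0,0,0,0],[0,0,0,0,0,0],[0,0,0,0,0,0],[0,0,0,0,0,0]]
  ]
}}

```text
t: 24.0
tcp_pos: [550.8, 116.7, 128.6]
tool_rot: [-0.06, 0.998, -0.0, -0.0]
ft_force: [-0.1, -0.1, -1.1]
opening: 33.6
grasp_force: 30.0
```

```bash
python3 - <<'E'
from h import *
p=cw(0,48)
wp((*p,14,187.1))
cap("wrist","w7")
E
```

```text
t 24.0 [550.8 116.7 128.6] open 33.6 grasp 30.0 j7 1.14
[-2.1, 0.8, 114.6, -0.1, -0.0, -0.3] [552.8 117.6  14. ]
```

View pics/w7.png

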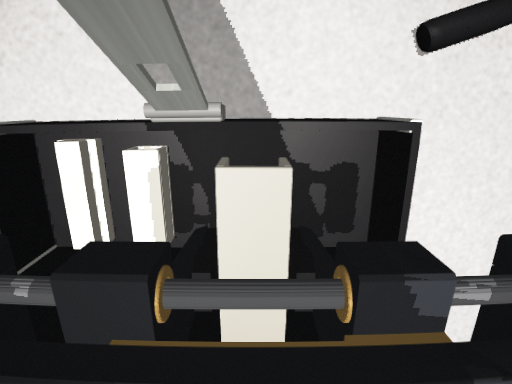

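Request:
{"op": "arm_command", "data": {
  "moves": [
    [[0,1,30,0,0,0],[0,1,60,0,0,0],[0,1,90,0,0,0],[0,1,105,0,0,0],[0,1,110,0,0,0]]
  ]
}}

```text
t: 24.47
tcp_pos: [548.9, 118.1, 16.2]
tool_rot: [-0.06, 0.998, -0.001, -0.002]
ft_force: [0.3, 0.4, -0.7]
opening: 33.7
grasp_force: 30.0
```

Request:
{"op": "arm_command", "data": {
  "moves": [
    [[0,0,2,0,0,0],[0,0,4,0,0,0],[0,0,5,0,0,0],[0,0,5,0,0,0]]
  ]
}}

```text
t: 24.8
tcp_pos: [551.6, 119.7, 14.9]
tool_rot: [-0.061, 0.998, 0.0, 0.001]
ft_force: [0.3, 0.1, -1.3]
opening: 33.7
grasp_force: 30.0
```

Request:
{"op": "arm_command", "data": {
  "moves": [
    [[0,0,0,0,0,0],[0,0,0,0,0,0],[0,0,0,0,0,0],[0,0,0,0,0,0]]
  ],
  "grip": 0.53
}}

```text
t: 25.13
tcp_pos: [551.0, 119.6, 14.3]
tool_rot: [-0.061, 0.998, 0.0, 0.0]
ft_force: [-0.3, 0.0, 1.2]
opening: 46.6
grasp_force: 0.0
```

Request:
{"op": "arm_command", "data": {
  "moves": [
    [[0,0,-15,0,0,0],[0,0,-40,0,0,0],[0,0,-80,0,0,0],[0,0,-120,0,0,0],[0,0,-120,0,0,0]]
  ]
}}

```text
t: 25.55
tcp_pos: [555.1, 121.2, 141.1]
tool_rot: [-0.061, 0.998, 0.001, 0.006]
ft_force: [1.3, 0.3, -0.4]
opening: 46.7
grasp_force: 0.0
```

```bash
python3 - <<'E'
from h import *
wp((530,-40,180,187.1),(500,-180,240,187.1),(500,-290,280,187.1))
E
```

```text
t 25.6 [555.1 121.2 141.1] open 46.7 grasp 0.0 j7 1.14
[44.0, -156.9, -39.6, 0.1, 0.6, -0.1] [530 -40 180]
[47.1, -135.2, -60.0, 0.0, 0.0, 0.0] [ 500 -180  240]
[13.6, -109.2, -40.0, 0.0, 0.0, 0.0] [ 500 -290  280]
```

Request:
{"op": "arm_command", "data": {
  "moves": [
    [[44,-157,-40,0,0,0],[44,-157,-40,0,0,0],[44,-157,-40,0,0,0],[44,-157,-40,0,0,0],[44,-157,-40,0,0,0]]
  ]
}}

```text
t: 25.97
tcp_pos: [525.5, -51.5, 175.2]
tool_rot: [-0.055, 0.998, -0.003, 0.0]
ft_force: [0.4, -0.8, -0.3]
opening: 46.7
grasp_force: 0.0
```

Request:
{"op": "arm_command", "data": {
  "moves": [
    [[47,-135,-60,0,0,0],[47,-135,-60,0,0,0],[47,-135,-60,0,0,0],[47,-135,-60,0,0,0],[47,-135,-60,0,0,0]]
  ]
}}

```text
t: 26.38
tcp_pos: [495.3, -188.8, 236.1]
tool_rot: [-0.056, 0.998, -0.003, 0.001]
ft_force: [0.6, 0.1, -0.6]
opening: 46.7
grasp_force: 0.0
```

Request:
{"op": "arm_command", "data": {
  "moves": [
    [[14,-109,-40,0,0,0],[14,-109,-40,0,0,0],[14,-109,-40,0,0,0],[14,-109,-40,0,0,0],[14,-109,-40,0,0,0]]
  ]
}}

```text
t: 26.8
tcp_pos: [495.2, -292.6, 274.1]
tool_rot: [-0.059, 0.998, -0.0, 0.0]
ft_force: [0.8, 0.2, 0.7]
opening: 46.5
grasp_force: 0.0
```

```bash
python3 - <<'E'
from h import *
see(.25,["twin","hbeam"],"w8")
p=cw(0,112)
wp((584,-327.5,110,187.6),(584,-327.5,7,187.6),(584,-327.5,130,187.6),(584,-160,130,187.1),(570,0,130,187.1),(*p,130,187.1))
E
```

```text
twin 0.57 1491 (222, 217)  [584.47, -327.46, 8.17, 0.97]
t 26.9 [ 495.4 -289.   273.3] open 46.5 grasp 0.0 j7 2.0
[-83.2, -49.4, 163.2, 0.1, -0.0, -0.5] [ 584.  -327.5  110. ]
[0.0, 0.0, 103.0, 0.0, 0.0, 0.0] [ 584.  -327.5    7. ]
[0.0, 0.0, -123.0, 0.0, 0.0, 0.0] [ 584.  -327.5  130. ]
[-22.2, 166.0, 0.0, 0.0, 0.0, 0.5] [ 584 -160  130]
[-5.9, 160.5, 0.0, 0.0, 0.0, 0.0] [570   0 130]
[2.6, 182.9, 0.0, 0.0, 0.0, 0.0] [544.9 181.1 130. ]
```

Request:
{"op": "arm_command", "data": {
  "moves": [
    [[-83,-49,60,0,0,0],[-83,-49,110,0,0,0],[-83,-49,163,0,0,0],[-83,-49,163,0,0,-0.5],[-83,-49,163,0,0,-0.5]]
  ],
  "grip": 0.75
}}

```text
t: 27.37
tcp_pos: [583.5, -327.0, 106.8]
tool_rot: [-0.067, 0.998, 0.001, -0.001]
ft_force: [-0.4, 0.0, 0.2]
opening: 65.7
grasp_force: 0.0
```

Request:
{"op": "arm_command", "data": {
  "moves": [
    [[0,0,0,0,0,0],[0,0,0,0,0,0],[0,0,0,0,0,0],[0,0,0,0,0,0]]
  ]
}}

```text
t: 27.7
tcp_pos: [584.7, -329.7, 113.7]
tool_rot: [-0.065, 0.998, -0.001, 0.002]
ft_force: [-0.6, 0.2, 1.1]
opening: 66.5
grasp_force: 0.0
```

```bash
python3 - <<'E'
from h import *
wp((584.3,-327.5,7,187.8))
E
```

```text
t 27.7 [ 584.7 -329.7  113.7] open 66.5 grasp 0.0 j7 1.94
[0.4, 2.4, 106.7, -0.1, 0.2, -0.3] [ 584.3 -327.5    7. ]
```

Request:
{"op": "arm_command", "data": {
  "moves": [
    [[0.4,2.4,40,0,0,0],[0.4,2.4,75,0,0,0],[0.4,2.4,95,0,0,0],[0.4,2.4,106,0,0,0],[0.4,2.4,106,0,0,0]]
  ]
}}

```text
t: 28.12
tcp_pos: [582.1, -327.0, 4.4]
tool_rot: [-0.065, 0.998, 0.0, -0.001]
ft_force: [-0.7, 0.5, -0.4]
opening: 66.2
grasp_force: 0.0
```

Request:
{"op": "arm_command", "data": {
  "moves": [
    [[0,0,0,0,0,0],[0,0,0,0,0,0],[0,0,0,0,0,0],[0,0,0,0,0,0],[0,0,0,0,0,0]]
  ],
  "grip": 0.1
}}

```text
t: 28.53
tcp_pos: [583.5, -327.8, 6.1]
tool_rot: [-0.065, 0.998, -0.0, 0.001]
ft_force: [-1.5, 0.1, 4.6]
opening: 35.6
grasp_force: 30.0
```

Request:
{"op": "arm_command", "data": {
  "moves": [
    [[0,0,0,0,0,0],[0,0,0,0,0,0],[0,0,0,0,0,0]]
  ]
}}

```text
t: 28.78
tcp_pos: [583.5, -327.7, 6.1]
tool_rot: [-0.065, 0.998, -0.0, 0.001]
ft_force: [-0.7, 1.0, 6.3]
opening: 35.4
grasp_force: 29.9
```

Request:
{"op": "arm_command", "data": {
  "moves": [
    [[0,0,-20,0,0,0],[0,0,-50,0,0,0],[0,0,-90,0,0,0],[0,0,-123,0,0,0],[0,0,-123,0,0,0]]
  ]
}}

```text
t: 29.2
tcp_pos: [587.0, -329.2, 135.6]
tool_rot: [-0.065, 0.998, -0.003, 0.005]
ft_force: [2.4, -0.7, -0.2]
opening: 35.7
grasp_force: 29.9
```

Request:
{"op": "arm_command", "data": {
  "moves": [
    [[-5,34,0,0,0,0],[-10,70,0,0,0,0],[-15,105,0,0,0,0],[-19,140,0,0,0,0],[-22,166,0,0,0,0.5]]
  ]
}}

```text
t: 29.62
tcp_pos: [582.6, -156.2, 127.6]
tool_rot: [-0.062, 0.998, 0.001, -0.0]
ft_force: [-0.1, 0.5, -0.8]
opening: 36.0
grasp_force: 29.9
```

Request:
{"op": "arm_command", "data": {
  "moves": [
    [[-1,34,0,0,0,0],[-2,70,0,0,0,0],[-4,105,0,0,0,0],[-5,138,0,0,0,0],[-6,160,0,0,0,0]]
  ]
}}

```text
t: 30.03
tcp_pos: [568.7, 3.8, 127.7]
tool_rot: [-0.062, 0.998, 0.001, -0.0]
ft_force: [-0.2, 0.6, -0.8]
opening: 35.8
grasp_force: 29.9
```

Request:
{"op": "arm_command", "data": {
  "moves": [
    [[1,36,0,0,0,0],[1,75,0,0,0,0],[2,114,0,0,0,0],[2.6,150,0,0,0,0],[2.6,183,0,0,0,0]]
  ]
}}

```text
t: 30.45
tcp_pos: [543.8, 183.4, 127.7]
tool_rot: [-0.061, 0.998, 0.0, -0.0]
ft_force: [0.7, 0.4, -1.3]
opening: 35.8
grasp_force: 29.9
```

Request:
{"op": "arm_command", "data": {
  "moves": [
    [[0,0,0,0,0,0],[0,0,0,0,0,0],[0,0,0,0,0,0],[0,0,0,0,0,0]]
  ]
}}

```text
t: 30.78
tcp_pos: [545.1, 178.8, 127.5]
tool_rot: [-0.06, 0.998, -0.001, -0.0]
ft_force: [0.7, -0.5, -0.1]
opening: 35.9
grasp_force: 29.9
```

```bash
python3 - <<'E'
from h import *
p=cw(0,112)
wp((*p,14,187.1))
cap("wrist","w9")
E
```

```text
t 30.8 [545.1 178.8 127.5] open 35.9 grasp 29.9 j7 1.05
[-0.1, 2.5, 113.5, -0.1, -0.0, -0.3] [544.9 181.1  14. ]
```

View pics/w9.png

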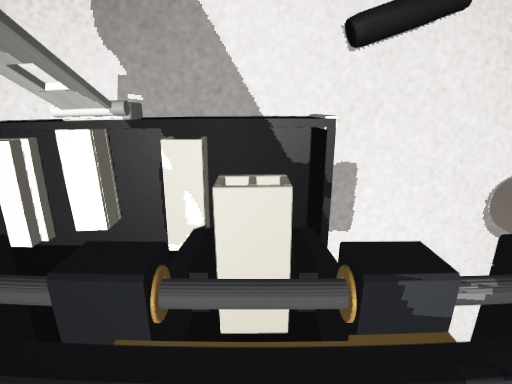

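Request:
{"op": "arm_command", "data": {
  "moves": [
    [[0,2.5,30,0,0,0],[0,2.5,60,0,0,0],[0,2.5,85,0,0,0],[0,2.5,100,0,0,0],[0,2.5,109,0,0,0]]
  ]
}}

```text
t: 31.25
tcp_pos: [543.6, 181.3, 16.7]
tool_rot: [-0.06, 0.998, -0.001, -0.001]
ft_force: [-0.1, 0.2, -1.2]
opening: 35.5
grasp_force: 29.9
```

Request:
{"op": "arm_command", "data": {
  "moves": [
    [[0,0,2,0,0,0],[0,0,4,0,0,0],[0,0,5,0,0,0],[0,0,5,0,0,0]]
  ]
}}

```text
t: 31.58
tcp_pos: [545.3, 183.5, 14.8]
tool_rot: [-0.061, 0.998, 0.0, 0.001]
ft_force: [0.2, 0.3, -1.4]
opening: 35.4
grasp_force: 29.9
```

Request:
{"op": "arm_command", "data": {
  "moves": [
    [[0,0,0,0,0,0],[0,0,0,0,0,0],[0,0,0,0,0,0],[0,0,0,0,0,0]]
  ],
  "grip": 0.53
}}

```text
t: 31.92
tcp_pos: [544.8, 183.5, 14.3]
tool_rot: [-0.061, 0.998, 0.0, 0.0]
ft_force: [0.1, 1.0, 1.0]
opening: 46.5
grasp_force: 0.0
```

Request:
{"op": "arm_command", "data": {
  "moves": [
    [[0,0,-15,0,0,0],[0,0,-40,0,0,0],[0,0,-80,0,0,0],[0,0,-120,0,0,0],[0,0,-120,0,0,0]]
  ]
}}

```text
t: 32.33
tcp_pos: [548.7, 185.5, 141.2]
tool_rot: [-0.061, 0.998, 0.002, 0.006]
ft_force: [1.9, -0.2, 0.3]
opening: 46.1
grasp_force: 0.0
```

```bash
python3 - <<'E'
from h import *
wp((480,-40,330,187.1))
E
```

```text
t 32.3 [548.7 185.5 141.2] open 46.1 grasp 0.0 j7 1.05
[93.4, -215.0, -190.5, 0.2, 0.6, -0.1] [480 -40 330]
```

```bash
python3 - <<'E'
from h import *
cap("side","s10")
for n in("twin","channel","tube","stepped"): print(n,[(np.round(d["location"]).tolist(),round(d["confidence"],2)) for d in manip.spot_in(n,"side")])
for y in(-112,-48,48,112): print(cw(0,y).round())
a=cw(40,112);b=cw(115,0);e=cw(110,-100)
wp((*a,290,187.1),(*b,290,187.1),(*e,290,187.1),(*e,165,187.1))
for th in range(92,-1,-10):
    t=np.radians(th); print(th, np.round([66-100*np.cos(t)+8*np.sin(t)+9,65+100*np.sin(t)+8*np.cos(t)],1).tolist())
E
```

```text
twin [([548.0, 187.0, 36.0], 0.65), ([534.0, 443.0, 54.0], 0.56)]
channel [([541.0, 128.0, 33.0], 0.86), ([565.0, -437.0, 26.0], 0.84), ([424.0, -433.0, 28.0], 0.58), ([280.0, -226.0, 27.0], 0.56)]
tube [([548.0, 41.0, 37.0], 0.7), ([466.0, 66.0, 133.0], 0.51)]
stepped [([551.0, -32.0, 28.0], 0.74), ([464.0, 70.0, 135.0], 0.21)]
[573. -41.]
[565.  22.]
[553. 118.]
[545. 181.]
t 32.6 [543.5 182.9 132.6] open 46.8 grasp 0.0 j7 1.05
[-40.7, -1.9, -157.5, -0.0, -0.1, -0.1] [584.5 186.1 290. ]
[-75.0, -112.0, 0.0, 0.0, 0.0, 0.0] [672.8  84.2 290. ]
[5.0, -100.0, 0.0, 0.0, 0.0, 0.0] [680.2 -15.6 290. ]
[0.0, 0.0, 125.0, 0.0, 0.0, 0.0] [680.2 -15.6 165. ]
92 [86.5, 164.7]
82 [69.0, 165.1]
72 [51.7, 162.6]
62 [35.1, 157.1]
52 [19.7, 148.7]
42 [6.0, 137.9]
32 [-5.6, 124.8]
22 [-14.7, 109.9]
12 [-21.2, 93.6]
2 [-24.7, 76.5]
```

Request:
{"op": "arm_command", "data": {
  "moves": [
    [[0,0,-40,0,0,0],[0,0,-80,0,0,0],[0,0,-120,0,0,0],[-40,-2,-157,0,0,0],[-40,-2,-157,0,0,0]]
  ],
  "grip": 0
}}

```text
t: 33.0
tcp_pos: [588.1, 186.6, 294.8]
tool_rot: [-0.06, 0.998, 0.001, 0.003]
ft_force: [-0.4, -0.1, 0.5]
opening: 15.4
grasp_force: 0.0
```

Request:
{"op": "arm_command", "data": {
  "moves": [
    [[-75,-112,0,0,0,0],[-75,-112,0,0,0,0],[-75,-112,0,0,0,0],[-75,-112,0,0,0,0],[-75,-112,0,0,0,0]]
  ]
}}

```text
t: 33.42
tcp_pos: [673.8, 79.1, 288.0]
tool_rot: [-0.057, 0.998, -0.001, -0.002]
ft_force: [-0.5, 0.9, -0.1]
opening: 0.2
grasp_force: 0.0
```

Request:
{"op": "arm_command", "data": {
  "moves": [
    [[5,-100,0,0,0,0],[5,-100,0,0,0,0],[5,-100,0,0,0,0],[5,-100,0,0,0,0],[5,-100,0,0,0,0]]
  ]
}}

```text
t: 33.83
tcp_pos: [678.8, -15.2, 289.6]
tool_rot: [-0.06, 0.998, 0.0, -0.001]
ft_force: [-0.4, 1.0, 0.6]
opening: 0.3
grasp_force: 0.0
```

Request:
{"op": "arm_command", "data": {
  "moves": [
    [[0,0,40,0,0,0],[0,0,80,0,0,0],[0,0,125,0,0,0],[0,0,125,0,0,0],[0,0,125,0,0,0]]
  ]
}}

```text
t: 34.25
tcp_pos: [677.3, -12.8, 163.5]
tool_rot: [-0.062, 0.998, 0.001, -0.003]
ft_force: [-0.3, -0.1, 0.8]
opening: 0.2
grasp_force: 0.0
```

Request:
{"op": "arm_command", "data": {
  "moves": [
    [[0,0,0,0,0,0],[0,0,0,0,0,0],[0,0,0,0,0,0]]
  ]
}}

```text
t: 34.5
tcp_pos: [681.4, -15.0, 168.9]
tool_rot: [-0.061, 0.998, 0.0, 0.002]
ft_force: [0.3, -0.4, 0.6]
opening: 0.5
grasp_force: 0.0
```

```bash
python3 - <<'E'
from h import *
wp((*cw(82,-100),165,187.1),(*cw(26,-100),155,187.1),(*cw(-20,-100),95,187.1),(*cw(-26,-100),71,187.1))
E
```

```text
t 34.5 [681.4 -15.  168.9] open 0.5 grasp 0.0 j7 1.47
[29.3, -0.6, 3.8, -0.0, 0.3, -0.1] [652.4 -19.1 165. ]
[56.0, -0.0, 10.0, 0.0, 0.0, 0.0] [596.9 -26.  155. ]
[46.0, -0.0, 60.0, 0.0, 0.0, 0.0] [551.2 -31.7  95. ]
[6.0, -0.0, 24.0, 0.0, 0.0, 0.0] [545.3 -32.4  71. ]
```

Request:
{"op": "arm_command", "data": {
  "moves": [
    [[25,0,4,0,0,0],[42,0,4,0,0,0],[59,0,6,0,0,0],[76,0,12,0,0,0],[91,0,20,0,0,0]]
  ]
}}

```text
t: 34.92
tcp_pos: [592.1, -26.1, 149.1]
tool_rot: [-0.061, 0.998, 0.0, 0.004]
ft_force: [4.5, 0.8, -0.6]
opening: 0.4
grasp_force: 1.7
```

Request:
{"op": "arm_command", "data": {
  "moves": [
    [[14,0,11,0,0,0],[26,0,24,0,0,0],[35,0,39,0,0,0],[41,0,55,0,0,0],[45,0,70,0,0,0]]
  ]
}}

```text
t: 35.33
tcp_pos: [546.8, -32.0, 77.7]
tool_rot: [-0.061, 0.998, -0.0, 0.003]
ft_force: [1.7, 0.4, 1.7]
opening: 0.3
grasp_force: 1.0
```

Request:
{"op": "arm_command", "data": {
  "moves": [
    [[0,0,2,0,0,0],[0,0,4,0,0,0],[0,0,5,0,0,0],[0,0,5,0,0,0]]
  ]
}}

```text
t: 35.67
tcp_pos: [544.5, -32.3, 73.8]
tool_rot: [-0.061, 0.998, -0.001, -0.001]
ft_force: [-9.1, -0.8, 20.8]
opening: 0.2
grasp_force: 10.2
```

Request:
{"op": "arm_command", "data": {
  "moves": [
    [[0,0,1,0,0,0],[0,0,2,0,0,0],[0,0,3,0,0,0],[0,0,3,0,0,0]]
  ]
}}

```text
t: 36.0
tcp_pos: [544.6, -32.3, 73.5]
tool_rot: [-0.061, 0.998, -0.001, -0.001]
ft_force: [-20.3, -0.4, 51.4]
opening: 0.5
grasp_force: 25.5
```

Request:
{"op": "arm_command", "data": {
  "moves": [
    [[0,0,-40,0,0,0],[0,0,-80,0,0,0],[0,0,-120,0,0,0],[0,0,-160,0,0,0],[0,0,-170,0,0,0]]
  ]
}}

```text
t: 36.42
tcp_pos: [548.6, -31.7, 246.2]
tool_rot: [-0.061, 0.998, -0.001, 0.006]
ft_force: [2.1, -0.5, 1.2]
opening: 0.4
grasp_force: 0.0
```

Request:
{"op": "arm_command", "data": {
  "moves": [
    [[123,100,0,0,0,0],[123,100,0,0,0,0],[123,100,0,0,0,0],[123,100,0,0,0,0],[123,100,0,0,0,0]]
  ]
}}

```text
t: 36.83
tcp_pos: [405.8, 55.2, 238.7]
tool_rot: [-0.064, 0.998, -0.0, -0.001]
ft_force: [0.5, 0.6, -0.1]
opening: 0.2
grasp_force: 0.0
```

Request:
{"op": "arm_command", "data": {
  "moves": [
    [[0,0,0,0,0,0],[0,0,0,0,0,0],[0,0,0,0,0,0]]
  ]
}}

```text
t: 37.08
tcp_pos: [411.9, 51.7, 238.5]
tool_rot: [-0.06, 0.998, 0.0, 0.001]
ft_force: [-0.0, -0.2, 0.5]
opening: 0.3
grasp_force: 0.0
```

```bash
cat >> h.py <<'E'
def tc():
    o=manip.get_obs(); a=np.radians(CASE[2]); d=o["tcp_pos"][:2]-np.array(CASE[:2])
    print("t",round(o["t"],1),"case xyz",np.round([d[0]*np.cos(a)+d[1]*np.sin(a),-d[0]*np.sin(a)+d[1]*np.cos(a),o["tcp_pos"][2]],1),"F",o["ft_force"].round(1))
E
python3 - <<'E'
from h import *
tc(); wp((*cw(-150,0),157,187.1))
cap("side","s11"); 
for n in("hasp_tip","lid_edge","catch_top","bolt_knob"): print(n,[(np.round(d["location"]).tolist(),round(d["confidence"],2)) for d in manip.spot_in(n,"side")])
im=cv2.imread("pics/s11.png")[100:330,140:400]; cv2.imwrite("pics/s11c.png",cv2.resize(im,None,fx=2.6,fy=2.6,interpolation=cv2.INTER_CUBIC))
E
```

```text
t 37.1 case xyz [-147.9   -0.   238.5] F [-0.  -0.2  0.5]
t 37.1 [411.9  51.7 238.5] open 0.3 grasp 0.0 j7 1.36
[2.2, 0.0, 81.5, 0.0, 0.1, -0.2] [409.9  51.5 157. ]
hasp_tip [([462.0, 69.0, 136.0], 0.69)]
lid_edge [([562.0, 106.0, 73.0], 0.57), ([468.0, 69.0, 138.0], 0.56)]
catch_top [([555.0, 104.0, 74.0], 0.77)]
bolt_knob [([522.0, 195.0, 98.0], 0.69)]
```

View pics/s11c.png

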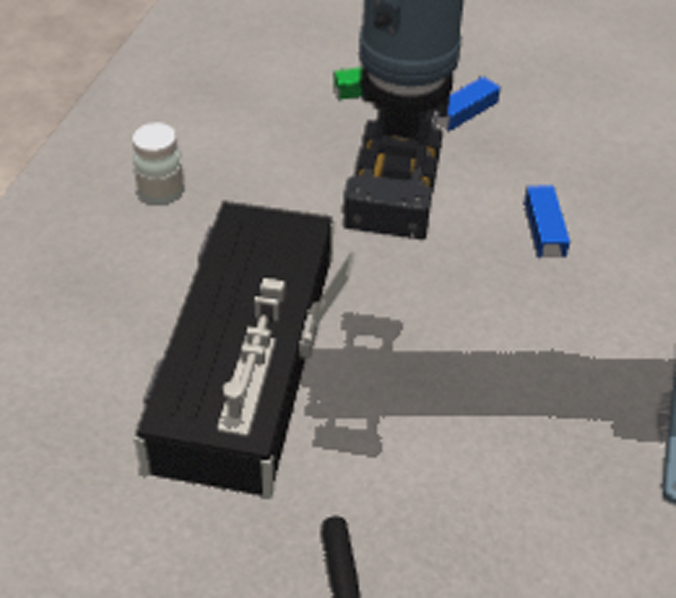

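Request:
{"op": "arm_command", "data": {
  "moves": [
    [[0,0,40,0,0,0],[0,0,78,0,0,0],[0,0,78,0,0,0],[0,0,78,0,0,0]]
  ]
}}

```text
t: 37.67
tcp_pos: [409.1, 52.1, 159.1]
tool_rot: [-0.061, 0.998, 0.0, -0.002]
ft_force: [0.3, -0.5, 1.1]
opening: 0.2
grasp_force: 0.0
```

Request:
{"op": "arm_command", "data": {
  "moves": [
    [[-23,0,0,0,0,0],[-43,0,0,0,0,0],[-62,0,0,0,0,0],[-78,0,0,0,0,0],[-95,0,0,0,0,0]]
  ]
}}

```text
t: 38.08
tcp_pos: [506.5, 63.7, 162.6]
tool_rot: [-0.061, 0.998, -0.0, 0.001]
ft_force: [-0.4, -0.5, 0.1]
opening: 0.3
grasp_force: 0.4
```

```bash
python3 -c "
from h import *
tc()"
```

```text
t 38.1 case xyz [-52.6   0.2 162.6] F [-0.4 -0.5  0.1]
```

Request:
{"op": "arm_command", "data": {
  "moves": [
    [[-15,0,3,0,0,0],[-29,0,12,0,0,0],[-41,0,24,0,0,0],[-51,0,37,0,0,0],[-58,0,52,0,0,0]]
  ]
}}

```text
t: 38.5
tcp_pos: [565.7, 71.0, 111.0]
tool_rot: [-0.06, 0.998, 0.0, 0.003]
ft_force: [0.6, -0.2, 0.2]
opening: 0.4
grasp_force: 0.3
```

Request:
{"op": "arm_command", "data": {
  "moves": [
    [[-5,0,12,0,0,0],[-8,0,22,0,0,0],[-9,0,28,0,0,0],[-9,0,30,0,0,0]]
  ]
}}

```text
t: 38.83
tcp_pos: [571.4, 71.7, 77.9]
tool_rot: [-0.061, 0.998, -0.0, -0.0]
ft_force: [-0.2, -0.7, 8.3]
opening: 0.6
grasp_force: 4.6
```

```bash
python3 -c "
from h import *
tc()"
```

```text
t 38.8 case xyz [12.8  0.1 77.9] F [-0.2 -0.7  8.3]
```

Request:
{"op": "arm_command", "data": {
  "moves": [
    [[0,0,1,0,0,0],[0,0,2,0,0,0],[0,0,2,0,0,0]]
  ]
}}

```text
t: 39.08
tcp_pos: [571.4, 71.7, 77.8]
tool_rot: [-0.061, 0.998, -0.0, 0.0]
ft_force: [-2.7, -0.9, 10.0]
opening: 0.4
grasp_force: 5.2
```

Request:
{"op": "arm_command", "data": {
  "moves": [
    [[0,0,-40,0,0,0],[0,0,-80,0,0,0],[0,0,-124,0,0,0],[0,0,-124,0,0,0]]
  ]
}}

```text
t: 39.42
tcp_pos: [575.2, 73.1, 208.2]
tool_rot: [-0.061, 0.998, 0.001, 0.006]
ft_force: [0.7, -0.9, -0.4]
opening: 0.3
grasp_force: 0.0
```

Request:
{"op": "arm_command", "data": {
  "moves": [
    [[39,190,0,0,0,0],[39,190,0,0,0,0],[39,190,0,0,0,0],[39,190,0,0,0,0],[39,190,0,0,0,0]]
  ]
}}

```text
t: 39.83
tcp_pos: [507.1, 260.1, 200.9]
tool_rot: [-0.063, 0.998, 0.001, 0.0]
ft_force: [-0.5, 0.5, -0.6]
opening: 0.3
grasp_force: 0.0
```

Request:
{"op": "arm_command", "data": {
  "moves": [
    [[0,0,0,0,0,0],[0,0,0,0,0,0],[0,0,0,0,0,0],[0,0,0,0,0,0]]
  ]
}}

```text
t: 40.17
tcp_pos: [510.2, 253.7, 199.9]
tool_rot: [-0.059, 0.998, -0.001, 0.0]
ft_force: [0.4, -0.6, 0.3]
opening: 0.6
grasp_force: 0.0
```

```bash
python3 - <<'E'
from h import *
tc(); c=cap("side","s12"); cw_=cap("wrist","w12")
print([(np.round(d["location"]).tolist(),round(d["confidence"],2)) for d in manip.spot_in("bolt_knob","wrist")],cw(-26,142))
im=cv2.imread("pics/s12.png")[160:300,170:310]; A=cv2.resize(im,(400,400),interpolation=cv2.INTER_CUBIC)
B=cv2.resize(cv2.imread("pics/w12.png"),(400,300))
o=np.zeros((400,800,3),np.uint8); o[:,:400]=A; o[:300,400:]=B; cv2.imwrite("pics/c12.png",o)
E
```

```text
t 40.2 case xyz [-25.4 188.3 199.9] F [ 0.4 -0.6  0.3]
[([523.0, 182.0, 94.0], 0.74)] [515.34795992 207.69749678]
```

View pics/c12.png

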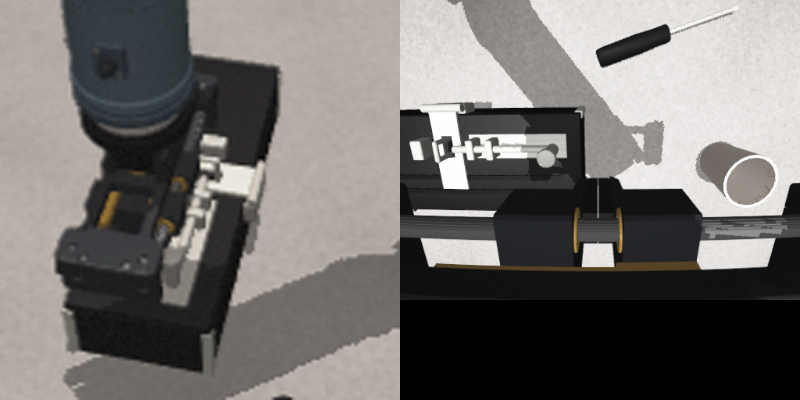

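```bash
python3 - <<'E'
from h import *
c=cap("wrist"); print(onz(c,[(185.6,202)],126).round(1), cw(-26,142).round(1))
E
```

```text
[[515.5 200.3 126. ]] [515.3 207.7]
```

Request:
{"op": "arm_command", "data": {
  "moves": [
    [[0,0,40,0,0,0],[0,0,80,0,0,0],[0,0,100,0,0,0],[0,0,100,0,0,0],[0,0,100,0,0,0]]
  ]
}}

```text
t: 40.78
tcp_pos: [509.2, 255.2, 99.5]
tool_rot: [-0.061, 0.998, -0.0, -0.001]
ft_force: [1.0, 0.5, 0.5]
opening: 0.2
grasp_force: 0.0
```

Request:
{"op": "arm_command", "data": {
  "moves": [
    [[0,-12,0,0,0,0],[0,-24,0,0,0,0],[0,-36,0,0,0,0],[0,-48,0,0,0,0],[0,-60,0,0,0,0]]
  ]
}}

```text
t: 41.2
tcp_pos: [518.0, 195.1, 101.2]
tool_rot: [-0.06, 0.998, 0.001, 0.001]
ft_force: [1.1, 2.9, 1.8]
opening: 0.5
grasp_force: 1.3
```

Request:
{"op": "arm_command", "data": {
  "moves": [
    [[0,-2,0,0,0,0],[0,-4,0,0,0,0],[0,-6,0,0,0,0],[0,-8,0,0,0,0],[0,-8,0,0,0,0]]
  ]
}}

```text
t: 41.62
tcp_pos: [517.8, 188.4, 99.9]
tool_rot: [-0.061, 0.998, 0.0, 0.0]
ft_force: [0.9, 1.2, 0.4]
opening: 0.2
grasp_force: 0.7
```

```bash
python3 -c "
from h import *
tc(); print(manip.get_obs()['torque'])"
```

```text
t 41.6 case xyz [-26.  122.6  99.9] F [0.9 1.2 0.4]
[ 0.29216501 -0.2129755  -0.01492981]
```

Contact at ~2 N; creep on towards the stop.

Request:
{"op": "arm_command", "data": {
  "moves": [
    [[0,-2,0,0,0,0],[0,-4,0,0,0,0],[0,-6,0,0,0,0],[0,-6,0,0,0,0]]
  ]
}}

```text
t: 41.95
tcp_pos: [518.5, 181.8, 99.8]
tool_rot: [-0.061, 0.998, -0.0, -0.0]
ft_force: [1.0, 2.0, 1.1]
opening: 0.4
grasp_force: 0.8
```

Request:
{"op": "arm_command", "data": {
  "moves": [
    [[0,-1,0,0,0,0],[0,-2,0,0,0,0],[0,-3,0,0,0,0],[0,-3,0,0,0,0]]
  ]
}}

```text
t: 42.28
tcp_pos: [518.7, 179.9, 99.9]
tool_rot: [-0.061, 0.998, 0.0, 0.0]
ft_force: [0.8, 4.1, 0.5]
opening: 0.4
grasp_force: 1.9
```

```bash
python3 -c "
from h import *
tc(); print(manip.get_obs()['torque'])"
```

```text
t 42.3 case xyz [-26.1 114.   99.9] F [0.8 4.1 0.5]
[ 0.83480725 -0.27355758  0.02629974]
```

Request:
{"op": "arm_command", "data": {
  "moves": [
    [[0,-1,0,0,0,0],[0,-2,0,0,0,0],[0,-2,0,0,0,0],[0,-2,0,0,0,0]]
  ]
}}

```text
t: 42.62
tcp_pos: [518.8, 179.7, 100.0]
tool_rot: [-0.062, 0.998, 0.002, 0.0]
ft_force: [0.5, 8.1, -0.9]
opening: 0.7
grasp_force: 4.0
```

Request:
{"op": "arm_command", "data": {
  "moves": [
    [[0,-1,0,0,0,0],[0,-2,0,0,0,0],[0,-2,0,0,0,0],[0,-2,0,0,0,0]]
  ]
}}

```text
t: 42.95
tcp_pos: [518.8, 179.5, 100.2]
tool_rot: [-0.062, 0.998, 0.003, 0.0]
ft_force: [0.6, 12.5, -1.7]
opening: 0.6
grasp_force: 5.9
```

Request:
{"op": "arm_command", "data": {
  "moves": [
    [[0,15,0,0,0,0],[0,40,0,0,0,0],[0,70,0,0,0,0],[0,70,0,0,0,0]]
  ]
}}

```text
t: 43.28
tcp_pos: [508.8, 250.5, 100.1]
tool_rot: [-0.064, 0.998, 0.002, -0.0]
ft_force: [0.3, 0.3, 0.5]
opening: 0.2
grasp_force: 0.0
```

Request:
{"op": "arm_command", "data": {
  "moves": [
    [[0,0,-40,0,0,0],[0,0,-80,0,0,0],[0,0,-120,0,0,0],[0,0,-160,0,0,0],[0,0,-200,0,0,0]]
  ]
}}

```text
t: 43.7
tcp_pos: [510.1, 243.2, 301.3]
tool_rot: [-0.06, 0.998, -0.001, -0.001]
ft_force: [2.2, 1.1, -1.1]
opening: 0.8
grasp_force: 0.0
```

Request:
{"op": "arm_command", "data": {
  "moves": [
    [[60,-150,0,0,0,0],[60,-150,0,0,0,0],[60,-150,0,0,0,0],[60,-150,0,0,0,0],[60,-150,0,0,0,0]]
  ]
}}

```text
t: 44.12
tcp_pos: [467.3, 79.6, 299.1]
tool_rot: [-0.056, 0.998, -0.003, -0.002]
ft_force: [0.6, 0.1, -0.6]
opening: 0.5
grasp_force: 0.0
```

Request:
{"op": "arm_command", "data": {
  "moves": [
    [[0,0,0,0,0,0],[0,0,0,0,0,0],[0,0,0,0,0,0]]
  ]
}}

```text
t: 44.37
tcp_pos: [469.4, 89.7, 299.8]
tool_rot: [-0.062, 0.998, 0.0, -0.0]
ft_force: [-0.1, 0.2, -0.5]
opening: 0.7
grasp_force: 0.0
```

```bash
python3 - <<'E'
from h import *
tc(); cap("side","s13"); cap("wrist","w13"); cap("top","t13")
A=cv2.resize(cv2.imread("pics/w13.png"),(512,384)); im=cv2.imread("pics/s13.png")[160:340,170:300]; B=cv2.resize(im,(288,384),interpolation=cv2.INTER_CUBIC)
cv2.imwrite("pics/c13.png",np.hstack([A,B]))
for n in("bolt_knob","cup","jar","driver"): print(n,[(np.round(d["location"]).tolist(),round(d["confidence"],2)) for d in manip.spot_in(n,"side")])
E
```

```text
t 44.4 case xyz [-86.2  30.6 299.8] F [-0.1  0.2 -0.5]
bolt_knob [([530.0, 149.0, 97.0], 0.69)]
cup [([536.0, 445.0, 54.0], 0.75)]
jar [([752.0, -130.0, 61.0], 0.9), ([549.0, 74.0, 80.0], 0.24)]
driver [([377.0, 307.0, 22.0], 0.72), ([549.0, 76.0, 79.0], 0.21)]
```

View pics/c13.png

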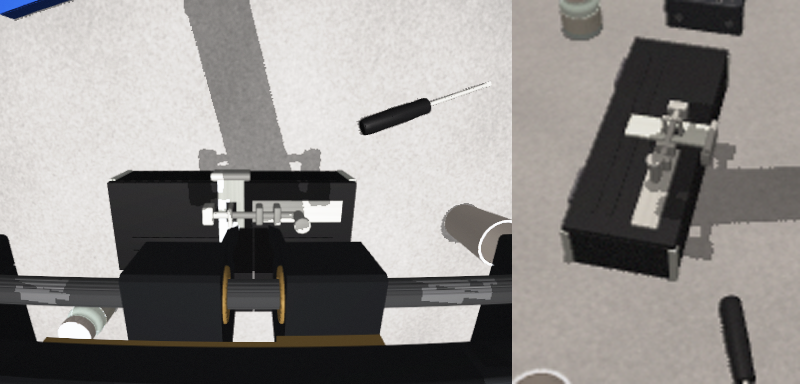

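```bash
python3 - <<'E'
from h import *
c=cap("wrist"); k=onz(c,[(302,226)],126)[0]; print(k.round(1),cw(-26,87).round(1),proj(c,[[*cw(-26,87),126],[*cw(-26,95),126]]).round(1).tolist())
if np.linalg.norm(k[:2]-cw(-26,87))<12: print(manip.hand_in())
E
```

```text
[522.9 152.9 126. ] [522.1 153.1] [[302.3, 225.4], [309.1, 225.4]]
the job is handed in; nothing more can be done
None
```

I laid all four samples on the bench (stepped, tube, channel and twin; there was no hbeam) in the case, then shut the lid, laid the hasp flat over the catch and slid the bolt home into its keeper. The cup, jar and screwdriver were not touched, and I handed the job in at about 44 s.

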